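# Clear the pouring stubs and sort the inspected plinths

## Task

The cast plinths on the cutting mat have been trimmed and inspected. First clear away every sawn-off pouring stub, from the mat and from the tray nests, into the white waste tub; then stand every plinth upright and flat in a nest of its own, green-dotted ones in the green tray and red-dotted ones in the red tray. Do not knock or shift the jars and the glue bottle.

Things in the scene. Friction and masses are not known exactly. Their poses are not given: they have to be found in the camera images.
- green_plinth0: Cream cast display plinth with a green inspection dot (22 mm across) on its top; may be absent. Square foot 54 x 54 x 12 mm, on it a square block 46 x 46 mm up to 44 mm total height (grip the block, above the foot); about 0.13 kg. Origin: centre of the underside; z up out of the dot, x and y along the sides. Starts upright on the cutting mat.
- red_plinth0: Cream cast display plinth with a red inspection dot (22 mm across) on its top; may be absent. Square foot 54 x 54 x 12 mm, on it a square block 46 x 46 mm up to 44 mm total height (grip the block, above the foot); about 0.13 kg. Origin: centre of the underside; z up out of the dot, x and y along the sides. Starts upright on the cutting mat.
- green_plinth1: Cream cast display plinth with a green inspection dot (22 mm across) on its top; may be absent. Square foot 54 x 54 x 12 mm, on it a square block 46 x 46 mm up to 44 mm total height (grip the block, above the foot); about 0.13 kg. Origin: centre of the underside; z up out of the dot, x and y along the sides. Starts upright on the cutting mat.
- red_plinth1: Cream cast display plinth with a red inspection dot (22 mm across) on its top; may be absent. Square foot 54 x 54 x 12 mm, on it a square block 46 x 46 mm up to 44 mm total height (grip the block, above the foot); about 0.13 kg. Origin: centre of the underside; z up out of the dot, x and y along the sides. Starts upright on the cutting mat.
- green_plinth2: Cream cast display plinth with a green inspection dot (22 mm across) on its top; may be absent. Square foot 54 x 54 x 12 mm, on it a square block 46 x 46 mm up to 44 mm total height (grip the block, above the foot); about 0.13 kg. Origin: centre of the underside; z up out of the dot, x and y along the sides. Starts upright on the cutting mat.
- red_plinth2: Cream cast display plinth with a red inspection dot (22 mm across) on its top; may be absent. Square foot 54 x 54 x 12 mm, on it a square block 46 x 46 mm up to 44 mm total height (grip the block, above the foot); about 0.13 kg. Origin: centre of the underside; z up out of the dot, x and y along the sides. Starts upright on the cutting mat.
- stub0: Sawn-off pouring stub, a tan lump, no dot; may be absent. 34 mm (x) x 28 mm (y) up to 22 mm, then 24 x 26 mm up to its 34 mm top (the upper part is set 2 mm towards -x); 35 g. Origin: centre of the underside, z up. Starts upright on the cutting mat or in a tray nest.
- stub1: Sawn-off pouring stub, a tan lump, no dot; may be absent. 34 mm (x) x 28 mm (y) up to 22 mm, then 24 x 26 mm up to its 34 mm top (the upper part is set 2 mm towards -x); 35 g. Origin: centre of the underside, z up. Starts upright on the cutting mat or in a tray nest.
- stub2: Sawn-off pouring stub, a tan lump, no dot; may be absent. 34 mm (x) x 28 mm (y) up to 22 mm, then 24 x 26 mm up to its 34 mm top (the upper part is set 2 mm towards -x); 35 g. Origin: centre of the underside, z up. Starts upright on the cutting mat or in a tray nest.
- stub3: Sawn-off pouring stub, a tan lump, no dot; may be absent. 34 mm (x) x 28 mm (y) up to 22 mm, then 24 x 26 mm up to its 34 mm top (the upper part is set 2 mm towards -x); 35 g. Origin: centre of the underside, z up. Starts upright on the cutting mat or in a tray nest.
- stub4: Sawn-off pouring stub, a tan lump, no dot; may be absent. 34 mm (x) x 28 mm (y) up to 22 mm, then 24 x 26 mm up to its 34 mm top (the upper part is set 2 mm towards -x); 35 g. Origin: centre of the underside, z up. Starts upright on the cutting mat or in a tray nest.
- green_tray: Green plastic carrier tray, fixed, lying on the bench to the left or right of the mat: 226 mm (its x) x 78 mm (y) x 14 mm high, with three square nests in a row along its x, each 62 x 62 mm inside, 74 mm apart; floor 3 mm thick, walls 11 mm above the nest floor. Origin: centre of the underside.
- green_tray_nest0 (a point): Centre of the floor of nest 0 of the green tray (3 mm above the bench); x and y along the nest's sides.
- green_tray_nest1 (a point): Centre of the floor of nest 1 of the green tray (3 mm above the bench); x and y along the nest's sides.
- green_tray_nest2 (a point): Centre of the floor of nest 2 of the green tray (3 mm above the bench); x and y along the nest's sides.
- red_tray: Red plastic carrier tray, fixed, lying on the bench to the left or right of the mat: 226 mm (its x) x 78 mm (y) x 14 mm high, with three square nests in a row along its x, each 62 x 62 mm inside, 74 mm apart; floor 3 mm thick, walls 11 mm above the nest floor. Origin: centre of the underside.
- red_tray_nest0 (a point): Centre of the floor of nest 0 of the red tray (3 mm above the bench); x and y along the nest's sides.
- red_tray_nest1 (a point): Centre of the floor of nest 1 of the red tray (3 mm above the bench); x and y along the nest's sides.
- red_tray_nest2 (a point): Centre of the floor of nest 2 of the red tray (3 mm above the bench); x and y along the nest's sides.
- tub_in (a point): Centre of the inner floor of the round white waste tub (fixed; 140 mm across at the rim, narrowing to 120 mm at the foot, 70 mm high, wall and floor 4 mm, open at the top) standing beyond the mat.
- mat: Dark blue-black cutting mat, fixed, 220 mm (x) x 360 mm (y) x 3 mm, in front of the robot. Origin: centre of the underside.
- paint_jar: Brown paint jar with a white cap, 44 mm across, 62 mm high, standing loose beyond the trays. Bystander. Origin: centre of the underside.
- pigment_jar: Dark green pigment jar with a white cap, 44 mm across, 62 mm high, standing loose beyond the trays. Bystander. Origin: centre of the underside.
- glue_bottle: Yellow glue bottle with an orange cap, 52 mm across, 120 mm high, standing loose beyond the trays. Bystander. Origin: centre of the underside.

How it is judged:
By the outcome, as a careful person would: the job done as asked, in the order asked, and still so for the second after the job is handed in, with the robot touching nothing.
Of green_plinth0, red_plinth0, green_plinth1, red_plinth1, green_plinth2, red_plinth2 only 4 to 5 are there at a start; the rules pass over those that are not, and their reading is None.
Of stub0, stub1, stub2, stub3, stub4 only 3 to 5 are there at a start; the rules pass over those that are not, and their reading is None.
At some moment in a run one of green_plinth0, red_plinth0, green_plinth1, red_plinth1, green_plinth2, red_plinth2, stub0, stub1, stub2, stub3 may be knocked a few centimetres aside while the robot is not near it.
Once in a run the grip may slacken for a moment while it holds something.
It also fails if it takes over 210 s, if anything falls off the work surface, if the arm or the gripper's body presses on something with over 40 N, if the wrist force passes 120 N, or if a joint passes its speed limit or range.

## Robot

A 6-joint arm with a two-finger parallel gripper is mounted at the origin on the work surface. World frame = base frame: x ahead of the robot, y to its left, z up, the work surface at z = 0. Lengths are in m, angles in degrees, forces in N, time in s.
With the tool pointing down it reaches from about 0.4 to 0.825 m from the base axis. Payload 7 kg.
Tool frame: the origin (TCP) lies on the centre line of the jaws, within the pads' length; the fingertips stand bot.tip_reach ahead of it and the grasp point (between the pads) lies 5 mm behind it (bot.tip_reach is the distance from the TCP to the fingertips, in m); z points along the fingers, y is the line along which they close (so a half turn about z gives the same grasp; the last joint's range is limited). The gripper opens to 85 mm and grips with 20 to 120 N. Pads are 22 mm wide; open, the fingers measure 114 mm over their backs; the gripper's body (76 mm by 85 mm) begins 54 mm behind the grasp point. The pads swing forward as they close: fully open they stand 13 mm farther back than shut.
Start: joints at [-49.383, 20.546, 0.682, 0, -70.136, -16.507], TCP at [0.276, -0.616, 0.245] pointing down, gripper open.
Joint ranges: [-176.03, 176.03], [-82.01, 121.73], [-58.28, 71.71], [-173.87, 95.51], [-174.79, -0.11], [-173.66, 173.66]. Speed limits (degrees/s): [136.94, 136.94, 172.46, 180, 180, 180].

## Interface

Orientations are given as [roll, pitch, yaw] about the fixed x, y, z axes, in that order (R = Rz(yaw) Ry(pitch) Rx(roll)).
In Python, from station import bot gives the robot as it stands.
- The arm moves only by the tool send_rows, never from a script. Its argument "increments" is a list that holds one entry, the list of rows, each a list of 6 numbers: the shift along the tool's x, y, z in mm, then the turn, a rotation vector about the tool's x, y, z in degrees. In form: [[[dx, dy, dz, wx, wy, wz], ...]]. A call has 1 to 8 rows; each row is the pose to reach, as a shift and turn from the pose commanded when the call began, along the tool's axes at that moment; what a row does not reach only later rows make up. A row lasts 1/10 s, in which the tool goes at most 50 mm and 8.59 degrees, less where a joint would pass 70% of its speed; a pose out of reach is approached as far as the arm can. A call with a gripper value outside its range is refused whole. "fingers" is the finger opening in mm, from 0 to 85.4, set as the call begins (left out, the last holds). The fingers move at their own pace and stop on an object; "grip_force" is the grip in N (left out, the last holds). Time passes only in rows, so rows that repeat a pose let the fingers close. It gives the time, the measured TCP pose, the force, the opening and the grip force at its end, in the units of the state.
- bot.state(): the state, without advancing time (a new reading comes with each control period).
- bot.camera(name): name is "side" or "top"; returns a dict with "frame" (480x640x3 uint8, blue, green, red), "depth" (480x640 float32, m along the optical axis (not along the pixel's ray), 0 where there is no reading), "K" (3x3 intrinsics, pixels), "view" (4x4, takes a point from world to camera coordinates). Camera axes: x right, y down, z forward; pixel columns grow to the right and rows downward; lengths in m; the calibration is good to about 2 mm. A picture is of the moment at which its call begins.
- bot.job_done(): hands the job in; it is judged then, once.
The state is a dict: "t": time; "q": joint angles; "joint_vel": joint speeds; "tau": joint torques, N m; "tool_pos": TCP position; "tool_rot": TCP orientation; "contact_force": force on the tool from outside, world axes, zero at the start; "torque": the same for the moment, N m; "finger_gap": finger opening in m; "grasp_force": force on a finger pad.
Only numpy, scipy, OpenCV 4.12 (cv2) and the standard library are available. Lean on these libraries where they do the work, as an engineer would, in place of code of your own. Each camera call takes 0.05 s, during which the arm holds its last target. There are 200 camera calls.

## Working session

There is one attempt and no reset: what is moved stays moved. The work goes in short steps, Python scripts to look and compute and a tool call to move; the robot and the scene stay as the last step left them, time stands still between calls to the robot, and variables do not carry over. Pictures are saved under pics/ and viewed, at most 14 in all, crops included, and the job is handed in when it is done.

Besides the shell and the picture viewer there is one more tool, called after ">>>" by a JSON object that holds its "name" and its "arguments", one argument or row to a line. send_rows: Moves the arm, as the interface text tells. Its arguments: {"type":"object","properties":{"increments":{"type":"array"},"fingers":{"type":"number"},"grip_force":{"type":"number"}},"required":["increments"]}

```bash
mkdir -p pics; ls; python3 - <<'E'
from station import bot
import cv2,numpy as np
print(bot.state(),bot.tip_reach)
for n in("top","side"):
    c=bot.camera(n);cv2.imwrite(f"pics/{n}0.png",c["frame"]);np.savez(f"/tmp/{n}0.npz",**c)
    print(n,c["K"].tolist(),np.round(c["view"],4).tolist())
E
```

```text
pics
{'t': 0.0, 'q': array([-4.93828309e+01,  2.05912377e+01,  6.32985272e-01, -2.05022078e-02,
       -7.01354749e+01, -1.65065909e+01]), 'joint_vel': array([ 0.10138032,  0.05656209, -0.03388183,  0.02488014, -0.03575656,
        0.02185627]), 'tau': array([-1.69310613e-03, -5.83327568e+01,  2.93409777e+01,  6.93652824e+00,
       -6.06372894e-03,  2.46050774e-05]), 'tool_pos': array([ 0.27552171, -0.61569893,  0.2443587 ]), 'tool_rot': array([ 1.79904659e+02, -8.15397798e-03, -1.55896397e+02]), 'contact_force': array([ 0.57506036,  0.11737578, -0.78640948]), 'torque': array([-0.04907273,  0.01128215,  0.00038515]), 'grasp_force': 0.0, 'finger_gap': 0.08534843564685277} 0.014
top [[434.40442656957634, 0.0, 319.518994633175], [0.0, 434.40442656957634, 236.47149478142325], [0.0, 0.0, 1.0]] [[0.0045, -0.9998, 0.0208, -0.0091], [-0.9916, -0.0072, -0.1293, 0.583], [0.1294, -0.02, -0.9914, 0.9507], [0.0, 0.0, 0.0, 1.0]]
side [[449.2308898102943, 0.0, 315.60490769481817], [0.0, 449.2308898102943, 240.16327889173928], [0.0, 0.0, 1.0]] [[-0.8382, -0.5452, 0.014, 0.4968], [-0.3041, 0.4459, -0.8418, 0.1906], [0.4528, -0.7099, -0.5395, 0.5985], [0.0, 0.0, 0.0, 1.0]]
```

View pics/top0.png

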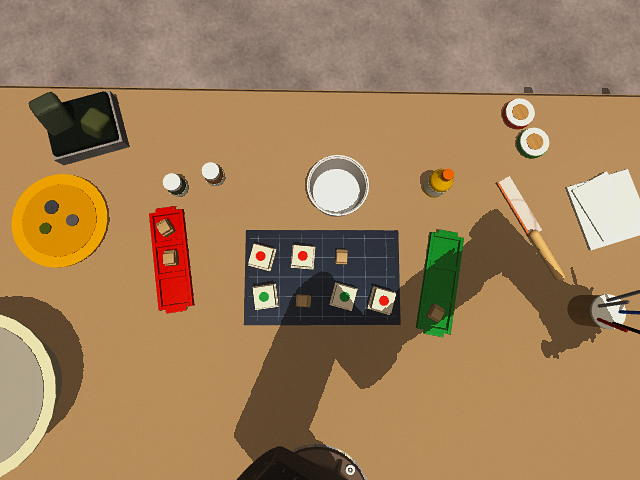

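View pics/side0.png

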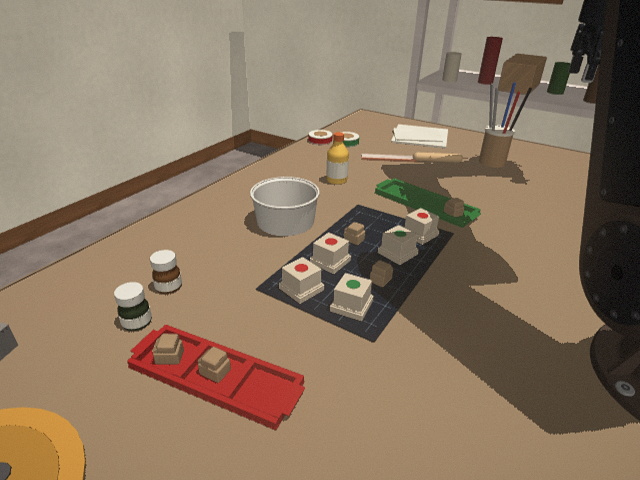

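Top view: red-dot plinths at (260,256), (302,256), (383,300) and green-dot plinths at (264,296), (344,297). Stubs are at (342,256) and (303,300) on the mat, (165,227) and (170,258) in the red tray, and (436,313) in the green tray. The tub is at (337,185). The side view agrees with this.

```bash
cat > h.py <<'E'
import numpy as np,cv2
from station import bot
from scipy.spatial.transform import Rotation as R
def cloud(c):
    K,V=c["K"],c["view"];d=c["depth"].astype(float);v,u=np.mgrid[:480,:640]
    P=np.stack([(u-K[0,2])*d/K[0,0],(v-K[1,2])*d/K[1,1],d],-1)
    W=(P-V[:3,3])@V[:3,:3];W[d==0]=np.nan;return W
def ray(c,uv,z):
    K,V=c["K"],c["view"];uv=np.atleast_2d(uv).astype(float)
    r=np.c_[(uv[:,0]-K[0,2])/K[0,0],(uv[:,1]-K[1,2])/K[1,1],np.ones(len(uv))]@V[:3,:3]
    o=-V[:3,:3].T@V[:3,3];return (o+r*((z-o[2])/r[:,2])[:,None])[:,:2]
def rect(p):
    (x,y),(w,h),a=cv2.minAreaRect((p*1000).astype(np.float32))
    if w<h:w,h,a=h,w,a-90     # a: direction of long side
    return x,y,w,h,(a+90)%180-90
def comps(m,lo,hi):
    n,l,s,ce=cv2.connectedComponentsWithStats(m.astype(np.uint8))
    return [(l==i,ce[i],s[i,4]) for i in range(1,n) if lo<=s[i,4]<=hi]
def things(c):
    W=cloud(c);z=W[...,2];f=c["frame"];hsv=cv2.cvtColor(f,cv2.COLOR_BGR2HSV)
    roi=(W[...,0]>.38)&(W[...,0]<.72)&(abs(W[...,1])<.42)&(z>.017)
    for m,ce,n in comps(roi,60,900):
        zt=np.percentile(z[m],85);kind="?"
        top=m&(z>zt-.004);p=ray(c,np.argwhere(top)[:,::-1],zt)
        r=rect(p);px=hsv[top];g=f[top].astype(int)
        rd=((px[:,1]>120)&((px[:,0]<6)|(px[:,0]>174))).sum();gr=((px[:,1]>90)&(px[:,0]>45)&(px[:,0]<85)).sum()
        low=rect(W[m][:,:2])
        print("px",ce.round(),"n",n,"zt %.3f"%zt,"red",rd,"green",gr,"mean %s"%(p.mean(0)*1000).round(),"top",np.round(r),"all",np.round(low))
def go(x,y,z,yaw,cmd=None):
    s=bot.state();p=s["tool_pos"]*1000;r=R.from_euler("xyz",s["tool_rot"],degrees=True)
    if cmd is not None:p=np.array(cmd[:3]);r=R.from_euler("xyz",[180,0,cmd[3]],degrees=True)
    t=R.from_euler("xyz",[180,0,yaw],degrees=True)
    print("inc",r.inv().apply(np.array([x,y,z])-p).round(1),(r.inv()*t).as_rotvec(degrees=True).round(1))
E
python3 - <<'E'
from h import *
for n in("top","side"):
    c=dict(np.load(f"/tmp/{n}0.npz"));print(n);things(c)
    W=cloud(c);hsv=cv2.cvtColor(c["frame"],cv2.COLOR_BGR2HSV);s=hsv[...,1]>120;z=W[...,2]
    for nm,m in(("red",s&((hsv[...,0]<5)|(hsv[...,0]>175))),("green",s&(hsv[...,0]>45)&(hsv[...,0]<85))):
        for mm,ce,k in comps(cv2.morphologyEx(m.astype(np.uint8),cv2.MORPH_CLOSE,np.ones((3,3))),900,1e5):
            q=mm&(z>.010)&(z<.018);print(nm,ce.round(),k,"z",np.nanpercentile(z[mm],[10,50,90]).round(4),np.round(rect(ray(c,np.argwhere(q)[:,::-1],.014)),1))
    q=(abs(W[...,0]-.69)<.13)&(abs(W[...,1]+.03)<.13)&(z>.064)&(z<.075)
    print("rim",np.array(rect(W[q][:,:2])).round())
    print("mat z",np.nanmedian(z[(abs(W[...,0]-.5)<.08)&(abs(W[...,1])<.1)&(z<.01)]))
E
```

```text
top
px [439. 183.] n 569 zt 0.119 red 0 green 0 mean [ 709. -278.] top [ 709. -278.   24.   23.  -45.] all [ 701. -276.   49.   37.  -89.]
px [175. 184.] n 389 zt 0.063 red 0 green 0 mean [701. 328.] top [700. 327.  38.  37. -89.] all [700. 326.  41.  40. -82.]
px [212. 179.] n 156 zt 0.062 red 0 green 0 mean [715. 242.] top [714. 243.  34.  12. -89.] all [713. 241.  37.  14. -90.]
px [340. 195.] n 512 zt 0.071 red 0 green 0 mean [665. -44.] top [673. -45. 137.  92.  90.] all [673. -45. 137.  93.  90.]
px [164. 227.] n 202 zt 0.038 red 2 green 0 mean [602. 349.] top [602. 349.  26.  25. -61.] all [604. 351.  35.  27.  33.]
px [261. 256.] n 489 zt 0.049 red 66 green 0 mean [538. 127.] top [538. 127.  46.  46. -14.] all [538. 126.  53.  49. -15.]
px [303. 256.] n 474 zt 0.049 red 67 green 0 mean [539.  33.] top [538.  33.  46.  46.  -4.] all [539.  33.  52.  52.  87.]
px [341. 257.] n 191 zt 0.039 red 0 green 0 mean [537. -55.] top [538. -56.  25.  25.  -0.] all [539. -56.  34.  28.  -1.]
px [170. 258.] n 206 zt 0.038 red 0 green 0 mean [532. 334.] top [534. 333.  27.  25.   0.] all [5
[... 1338 characters left out ...]
37.  38.] top [538.  38.  50.  48.  84.] all [539.  36.  50.  50.  -4.]
px [169. 271.] n 519 zt 0.060 red 0 green 0 mean [715. 247.] top [714. 245.  36.  18. -87.] all [713. 245.  39.  15.  90.]
px [381. 271.] n 332 zt 0.037 red 0 green 0 mean [438.  38.] top [437.  38.  28.  27.  89.] all [439.  34.  35.  28.  84.]
px [167. 346.] n 609 zt 0.037 red 0 green 0 mean [600. 353.] top [599. 354.  29.  24. -57.] all [603. 354.  35.  28.  32.]
px [214. 361.] n 626 zt 0.037 red 0 green 0 mean [530. 339.] top [530. 339.  27.  25. -86.] all [534. 338.  35.  27.   5.]
red [225. 379.] 7638 z [0.0023 0.0094 0.0144] [531.7 340.8 243.6  80.5   8.8]
rim [696. -43. 140. 139. -21.]
mat z 0.0029076232243202666
```

```bash
python3 - <<'E'
from h import *
go(412.5,-268.5,110,-209)
E
```

```text
inc [-266.9  260.8  134.8] [ 0.1 -0.  53.1]
```

>>> {"name": "send_rows", "arguments": {
  "increments": [
    [[-33, 33, 17, 0, 0, 7], [-67, 65, 34, 0, 0, 13], [-100, 98, 50, 0, 0, 20], [-134, 130, 67, 0, 0, 27], [-167, 163, 84, 0, 0, 33], [-200, 195, 101, 0, 0, 40], [-234, 228, 118, 0, 0, 46], [-267, 261, 135, 0, 0, 53]]
  ],
  "fingers": 56,
  "grip_force": 30
}}

```text
t: 0.9
tool_pos: [0.4128, -0.2677, 0.11]
tool_rot: [180.0, 0.0, 151.0]
contact_force: [1.3, -0.1, -0.4]
finger_gap: 0.0562
grasp_force: 0.0
```

>>> {"name": "send_rows", "arguments": {
  "increments": [
    [[0, 0, 0, 0, 0, 0], [0, 0, 0, 0, 0, 0], [0, 0, 0, 0, 0, 0]]
  ]
}}

```text
t: 1.2
tool_pos: [0.4127, -0.2699, 0.1108]
tool_rot: [-180.0, 0.0, 151.3]
contact_force: [-0.1, 0.0, -0.1]
finger_gap: 0.0559
grasp_force: 0.0
```

```bash
python3 - <<'E'
from h import *
s=bot.state();print(s["t"],s["q"].round(1),s["tool_pos"],s["tool_rot"],s["finger_gap"])
go(412.5,-268.5,28,-209)
E
```

```text
1.2 [ -10.3   11.3  -32.2    0.   -46.5 -108.4] [ 0.41265986 -0.2699014   0.11076953] [-1.79996320e+02  1.37946260e-02  1.51291334e+02] 0.05588185468244902
inc [ 0.8  1.2 82.8] [-0.   0.   0.3]
```

>>> {"name": "send_rows", "arguments": {
  "increments": [
    [[0, 1, 25, 0, 0, 0], [1, 1, 50, 0, 0, 0], [1, 1, 70, 0, 0, 0], [1, 1, 83, 0, 0, 0], [1, 1, 83, 0, 0, 0]]
  ]
}}

```text
t: 1.7
tool_pos: [0.4106, -0.2692, 0.0262]
tool_rot: [-180.0, -0.2, 151.1]
contact_force: [-0.1, -0.6, 0.3]
finger_gap: 0.0563
grasp_force: 0.0
```

>>> {"name": "send_rows", "arguments": {
  "increments": [
    [[0, 0, 0, 0, 0, 0], [0, 0, 0, 0, 0, 0], [0, 0, 0, 0, 0, 0], [0, 0, 0, 0, 0, 0], [0, 0, 0, 0, 0, 0]]
  ],
  "fingers": 15
}}

```text
t: 2.2
tool_pos: [0.4129, -0.2686, 0.0286]
tool_rot: [180.0, 0.1, 151.3]
contact_force: [-1.5, -3.6, 7.3]
finger_gap: 0.0273
grasp_force: 30.3
```

```bash
python3 - <<'E'
from h import *
c=bot.camera("side");cv2.imwrite("pics/s1.png",cv2.resize(c["frame"][130:260,350:550],None,fx=3,fy=3))
s=bot.state();print(s["tool_pos"],s["finger_gap"],s["grasp_force"])
E
```

```text
[ 0.41284086 -0.26860336  0.02860388] 0.02729794364377579 30.336407124996185
```

View pics/s1.png

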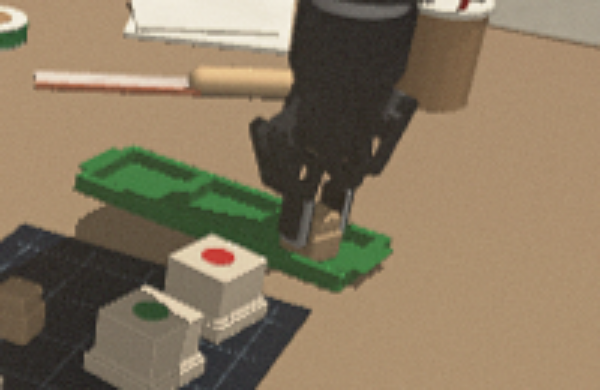

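The stub in the green tray, crop (325,225), is held between the pads with a 27 mm gap. Next I carry it to the tub.

```bash
python3 - <<'E'
from h import *
go(690,-43.5,150,-190,(412.5,-268.5,28,-209))
go(690,-43.5,80,-190,(690,-43.5,150,-190))
go(539,-54.5,100,-181,(690,-43.5,140,-190))
E
```

```text
inc [-133.6  331.3 -122. ] [ -0.   0. -19.]
inc [ 0. -0. 70.] [0. 0. 0.]
inc [146.8 -37.1  40. ] [ 0.  0. -9.]
```

>>> {"name": "send_rows", "arguments": {
  "increments": [
    [[0, 0, -15, 0, 0, 0], [0, 0, -45, 0, 0, 0], [0, 0, -80, 0, 0, 0], [-5, 12, -110, 0, 0, 0], [-18, 45, -122, 0, 0, -3], [-36, 89, -122, 0, 0, -6], [-54, 133, -122, 0, 0, -9], [-72, 178, -122, 0, 0, -12]]
  ]
}}

```text
t: 3.05
tool_pos: [0.5621, -0.1453, 0.1503]
tool_rot: [180.0, 0.1, 163.3]
contact_force: [1.1, -1.1, 0.3]
finger_gap: 0.0272
grasp_force: 29.7
```

```bash
python3 - <<'E'
from h import *
s=bot.state();print(s["t"],s["finger_gap"],s["grasp_force"],s["tool_pos"])
go(690,-43.5,150,-190)
E
```

```text
3.05 0.027167250320627234 29.713508784770966 [ 0.5621251  -0.14532456  0.15027691]
inc [-93.3 134.2   0.5] [ 0.   0.1 -6.7]
```

>>> {"name": "send_rows", "arguments": {
  "increments": [
    [[-23, 34, 0, 0, 0, -2], [-47, 67, 0, 0, 0, -4], [-71, 101, 0, 0, 0, -6], [-93, 134, 0, 0, 0, -7], [-93, 134, 20, 0, 0, -7], [-93, 134, 45, 0, 0, -7], [-93, 134, 70, 0, 0, -7], [-93, 134, 70, 0, 0, -7]]
  ]
}}

```text
t: 3.85
tool_pos: [0.686, -0.0452, 0.0756]
tool_rot: [-179.9, -0.4, 170.2]
contact_force: [-1.3, -0.9, -0.5]
finger_gap: 0.0271
grasp_force: 29.7
```

>>> {"name": "send_rows", "arguments": {
  "increments": [
    [[0, 0, 0, 0, 0, 0], [0, 0, 0, 0, 0, 0], [0, 0, 0, 0, 0, 0]]
  ],
  "fingers": 50
}}

```text
t: 4.15
tool_pos: [0.6897, -0.0453, 0.0815]
tool_rot: [180.0, 0.1, 170.2]
contact_force: [-0.6, 0.1, -0.2]
finger_gap: 0.05
grasp_force: 0.0
```

>>> {"name": "send_rows", "arguments": {
  "increments": [
    [[0, 0, -30, 0, 0, 0], [0, 0, -70, 0, 0, 0], [20, -5, -70, 0, 0, -1], [60, -15, -70, 0, 0, -4], [100, -25, -60, 0, 0, -7], [147, -37, -40, 0, 0, -9], [147, -37, -20, 0, 0, -9], [147, -37, -20, 0, 0, -9]]
  ],
  "fingers": 56
}}

```text
t: 4.95
tool_pos: [0.5356, -0.0571, 0.0992]
tool_rot: [180.0, -0.1, 179.2]
contact_force: [-0.4, 0.2, 0.1]
finger_gap: 0.0559
grasp_force: 0.0
```

```bash
python3 - <<'E'
from h import *
go(539,-54.5,22,-181)
E
```

```text
inc [-3.5  2.7 77.2] [ 0.  -0.1  0.2]
```

>>> {"name": "send_rows", "arguments": {
  "increments": [
    [[-3, 2, 25, 0, 0, 0], [-3, 3, 50, 0, 0, 0], [-3, 3, 68, 0, 0, 0], [-3, 3, 77, 0, 0, 0], [-3, 3, 77, 0, 0, 0]]
  ]
}}

```text
t: 5.45
tool_pos: [0.5414, -0.0538, 0.0224]
tool_rot: [-180.0, -0.0, 179.2]
contact_force: [-0.2, -0.3, 0.9]
finger_gap: 0.0561
grasp_force: 0.0
```

>>> {"name": "send_rows", "arguments": {
  "increments": [
    [[0, 0, 0, 0, 0, 0], [0, 0, 0, 0, 0, 0], [0, 0, 0, 0, 0, 0], [0, 0, 0, 0, 0, 0], [0, 0, 0, 0, 0, 0]]
  ],
  "fingers": 15
}}

```text
t: 5.95
tool_pos: [0.5418, -0.0537, 0.0239]
tool_rot: [180.0, 0.2, 179.2]
contact_force: [-1.4, 1.7, 6.3]
finger_gap: 0.0274
grasp_force: 30.5
```

>>> {"name": "send_rows", "arguments": {
  "increments": [
    [[0, 0, -15, 0, 0, 0], [0, 0, -45, 0, 0, 0], [0, 0, -80, 0, 0, 0], [0, 0, -115, 0, 0, 0], [-25, 0, -130, 0, 0, 0], [-60, 3, -130, 0, 0, 0], [-95, 6, -130, 0, 0, 0], [-130, 10, -130, 0, 0, 0]]
  ]
}}

```text
t: 6.75
tool_pos: [0.6719, -0.0456, 0.1534]
tool_rot: [180.0, 0.1, 179.2]
contact_force: [-0.4, 1.1, -0.4]
finger_gap: 0.0273
grasp_force: 29.7
```

```bash
python3 - <<'E'
from h import *
s=bot.state();print(s["tool_pos"],s["finger_gap"],s["grasp_force"])
go(705,-43.5,80,-181)
go(439,32.5,100,-95,(705,-43.5,80,-181))
E
```

```text
[ 0.67189747 -0.04560494  0.15340009] 0.02730862918467083 29.734806418418884
inc [-33.    2.5  73.4] [0.  0.1 0.2]
inc [267.3  71.3 -20. ] [  0.   0. -86.]
```

>>> {"name": "send_rows", "arguments": {
  "increments": [
    [[-20, 2, 0, 0, 0, 0], [-33, 2, 10, 0, 0, 0], [-33, 2, 40, 0, 0, 0], [-33, 2, 65, 0, 0, 0], [-33, 2, 73, 0, 0, 0], [-33, 2, 73, 0, 0, 0]]
  ]
}}

```text
t: 7.35
tool_pos: [0.7024, -0.0444, 0.078]
tool_rot: [-180.0, -0.2, 179.2]
contact_force: [1.0, 0.8, -0.6]
finger_gap: 0.027
grasp_force: 29.7
```

>>> {"name": "send_rows", "arguments": {
  "increments": [
    [[0, 0, 0, 0, 0, 0], [0, 0, 0, 0, 0, 0], [0, 0, 0, 0, 0, 0]]
  ],
  "fingers": 50
}}

```text
t: 7.65
tool_pos: [0.7045, -0.044, 0.0812]
tool_rot: [180.0, 0.1, 179.2]
contact_force: [-0.1, 0.1, 0.5]
finger_gap: 0.0499
grasp_force: 0.0
```

>>> {"name": "send_rows", "arguments": {
  "increments": [
    [[0, 0, -35, 0, 0, 0], [0, 0, -75, 0, 0, 0], [30, 8, -75, 0, 0, -8], [70, 18, -75, 0, 0, -16], [110, 29, -75, 0, 0, -24], [150, 40, -70, 0, 0, -32], [190, 50, -60, 0, 0, -40], [230, 61, -50, 0, 0, -48]]
  ],
  "fingers": 56
}}

```text
t: 8.45
tool_pos: [0.4735, 0.0203, 0.1303]
tool_rot: [-179.9, 0.1, -132.5]
contact_force: [0.4, 0.4, -0.9]
finger_gap: 0.0564
grasp_force: 0.0
```

```bash
python3 - <<'E'
from h import *
s=bot.state();print(s["tool_pos"],s["finger_gap"],s["q"].round())
go(439,32.5,90,-95)
E
```

```text
[0.47353018 0.02034303 0.13026772] 0.056407770103530645 [ 26.   8. -33.   0. -49. -69.]
inc [14.4 33.7 40.2] [ -0.1   0.1 -37.5]
```

>>> {"name": "send_rows", "arguments": {
  "increments": [
    [[5, 10, 10, 0, 0, -8], [9, 20, 20, 0, 0, -16], [14, 34, 30, 0, 0, -24], [14, 34, 40, 0, 0, -32], [14, 34, 40, 0, 0, -37], [14, 34, 40, 0, 0, -37], [14, 34, 40, 0, 0, -37]]
  ]
}}

```text
t: 9.15
tool_pos: [0.4406, 0.0331, 0.0902]
tool_rot: [-179.9, 0.0, -95.9]
contact_force: [0.8, 0.0, -0.1]
finger_gap: 0.0558
grasp_force: 0.0
```

```bash
python3 - <<'E'
from h import *
go(439,32.5,22,-95)
go(685,-40,150,-147,(439,32.5,150,-95))
go(603.5,352.5,150,-147,(685,-40,150,-147))
E
```

```text
inc [ 0.8  1.6 68.2] [-0.1  0.  -0.9]
inc [  50.8 -251.4   -0. ] [ 0. -0. 52.]
inc [-145.4  373.6    0. ] [0. 0. 0.]
```

>>> {"name": "send_rows", "arguments": {
  "increments": [
    [[1, 2, 20, 0, 0, -1], [1, 2, 45, 0, 0, -1], [1, 2, 60, 0, 0, -1], [1, 2, 68, 0, 0, -1], [1, 2, 68, 0, 0, -1]]
  ]
}}

```text
t: 9.65
tool_pos: [0.4378, 0.0318, 0.021]
tool_rot: [179.9, -0.0, -94.9]
contact_force: [0.4, 0.6, 0.7]
finger_gap: 0.0559
grasp_force: 0.0
```

>>> {"name": "send_rows", "arguments": {
  "increments": [
    [[0, 0, 0, 0, 0, 0], [0, 0, 0, 0, 0, 0], [0, 0, 0, 0, 0, 0], [0, 0, 0, 0, 0, 0], [0, 0, 0, 0, 0, 0]]
  ],
  "fingers": 15
}}

```text
t: 10.15
tool_pos: [0.4388, 0.0324, 0.0225]
tool_rot: [-179.9, 0.1, -94.8]
contact_force: [-0.3, -0.1, 8.1]
finger_gap: 0.0273
grasp_force: 30.3
```

>>> {"name": "send_rows", "arguments": {
  "increments": [
    [[0, 0, -15, 0, 0, 0], [0, 0, -45, 0, 0, 0], [0, 0, -80, 0, 0, 0], [0, 0, -115, 0, 0, 0], [5, -25, -128, 0, 0, 5], [13, -63, -128, 0, 0, 13], [20, -100, -128, 0, 0, 20], [28, -138, -128, 0, 0, 28]]
  ]
}}

```text
t: 10.95
tool_pos: [0.5746, -0.0077, 0.1503]
tool_rot: [-180.0, 0.1, -123.1]
contact_force: [-0.0, 1.3, -0.2]
finger_gap: 0.0274
grasp_force: 35.8
```

```bash
python3 - <<'E'
from h import *
s=bot.state();print(s["tool_pos"],s["finger_gap"],s["grasp_force"])
go(685,-40,150,-147)
E
```

```text
[ 0.57459038 -0.00772727  0.15031374] 0.027443529090247422 35.784534215927124
inc [ -33.2 -110.1    0.4] [-0.   0.1 23.9]
```

>>> {"name": "send_rows", "arguments": {
  "increments": [
    [[-11, -37, 0, 0, 0, 8], [-22, -73, 0, 0, 0, 16], [-33, -110, 0, 0, 0, 24], [-33, -110, 20, 0, 0, 24], [-33, -110, 45, 0, 0, 24], [-33, -110, 70, 0, 0, 24], [-33, -110, 70, 0, 0, 24]]
  ]
}}

```text
t: 11.65
tool_pos: [0.6809, -0.0396, 0.0757]
tool_rot: [179.8, -0.3, -146.8]
contact_force: [0.0, -0.3, -1.0]
finger_gap: 0.027
grasp_force: 35.8
```

>>> {"name": "send_rows", "arguments": {
  "increments": [
    [[0, 0, 0, 0, 0, 0], [0, 0, 0, 0, 0, 0], [0, 0, 0, 0, 0, 0]]
  ],
  "fingers": 50
}}

```text
t: 11.95
tool_pos: [0.6846, -0.0389, 0.0815]
tool_rot: [-179.9, 0.1, -146.8]
contact_force: [-0.2, 0.9, -0.4]
finger_gap: 0.0502
grasp_force: 0.0
```

>>> {"name": "send_rows", "arguments": {
  "increments": [
    [[0, 0, -35, 0, 0, 0], [0, 0, -75, 0, 0, 0], [-15, 39, -75, 0, 0, 0], [-33, 84, -75, 0, 0, 0], [-50, 129, -75, 0, 0, 0], [-67, 173, -75, 0, 0, 0], [-84, 217, -75, 0, 0, 0], [-101, 261, -75, 0, 0, 0]]
  ],
  "fingers": 56
}}

```text
t: 12.75
tool_pos: [0.6248, 0.2366, 0.1563]
tool_rot: [180.0, 0.1, -146.8]
contact_force: [1.1, -0.0, 0.5]
finger_gap: 0.056
grasp_force: 0.0
```

>>> {"name": "send_rows", "arguments": {
  "increments": [
    [[-16, 41, 10, 0, 0, 0], [-32, 82, 30, 0, 0, 0], [-44, 113, 50, 0, 0, 0], [-44, 113, 60, 0, 0, 0], [-44, 113, 60, 0, 0, 0], [-44, 113, 60, 0, 0, 0]]
  ]
}}

```text
t: 13.35
tool_pos: [0.6005, 0.3528, 0.0956]
tool_rot: [-180.0, 0.1, -146.8]
contact_force: [0.0, 0.8, -0.3]
finger_gap: 0.056
grasp_force: 0.0
```

```bash
python3 - <<'E'
from h import *
go(603.5,352.5,28,-147)
go(690,-55,150,-160,(603.5,352.5,150,-147))
go(534,336,150,-177,(690,-55,150,-160))
c=bot.camera("top");cv2.imwrite("pics/t1.png",c["frame"][80:340,140:480])
E
```

```text
inc [-2.3 -1.9 67.6] [-0.   0.1  0.2]
inc [ 149.4 -388.9   -0. ] [ 0. -0. 13.]
inc [ 12.9 420.8   0. ] [ 0. -0. 17.]
```

View pics/t1.png

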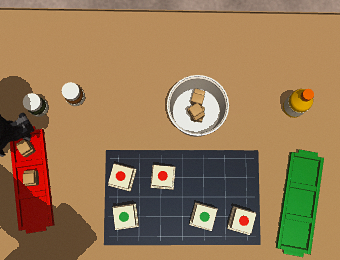

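Three stubs lie in the tub around crop (196,105). Both trays and the plinths are undisturbed, and the gripper is above the far red-tray stub at crop (25,146).

```bash
python3 - <<'E'
from h import *
go(695,-65,150,-100,(603.5,352.5,150,-147))
go(534,336,150,-177,(695,-65,150,-100))
E
```

```text
inc [ 150.6 -400.    -0. ] [  0.   0. -47.]
inc [-367.   228.2    0. ] [ 0. -0. 77.]
```

>>> {"name": "send_rows", "arguments": {
  "increments": [
    [[-2, -2, 20, 0, 0, 0], [-2, -2, 45, 0, 0, 0], [-2, -2, 60, 0, 0, 0], [-2, -2, 67, 0, 0, 0], [-2, -2, 67, 0, 0, 0]]
  ]
}}

```text
t: 13.9
tool_pos: [0.6029, 0.3519, 0.0272]
tool_rot: [-180.0, -0.1, -146.8]
contact_force: [-0.5, -1.0, 0.2]
finger_gap: 0.056
grasp_force: 0.0
```

>>> {"name": "send_rows", "arguments": {
  "increments": [
    [[0, 0, 0, 0, 0, 0], [0, 0, 0, 0, 0, 0], [0, 0, 0, 0, 0, 0], [0, 0, 0, 0, 0, 0], [0, 0, 0, 0, 0, 0]]
  ],
  "fingers": 15
}}

```text
t: 14.4
tool_pos: [0.6035, 0.3532, 0.029]
tool_rot: [180.0, 0.1, -146.8]
contact_force: [-0.8, -0.1, 7.0]
finger_gap: 0.0272
grasp_force: 30.3
```

>>> {"name": "send_rows", "arguments": {
  "increments": [
    [[0, 0, -15, 0, 0, 0], [0, 0, -45, 0, 0, 0], [0, 0, -80, 0, 0, 0], [0, 0, -115, 0, 0, 0], [0, 0, -124, 0, 0, 0]]
  ]
}}

```text
t: 14.9
tool_pos: [0.6045, 0.3538, 0.1576]
tool_rot: [180.0, 0.4, -146.7]
contact_force: [0.6, 0.3, 0.3]
finger_gap: 0.0269
grasp_force: 29.6
```

>>> {"name": "send_rows", "arguments": {
  "increments": [
    [[10, -26, 0, 0, 0, -3], [25, -66, 0, 0, 0, -8], [40, -106, 0, 0, 0, -12], [55, -146, 0, 0, 0, -17], [70, -186, 0, 0, 0, -22], [85, -226, 0, 0, 0, -27], [100, -266, 0, 0, 0, -31], [115, -305, 0, 0, 0, -36]]
  ]
}}

```text
t: 15.7
tool_pos: [0.6736, 0.0327, 0.1522]
tool_rot: [-180.0, 0.0, -110.6]
contact_force: [0.5, 1.0, -0.7]
finger_gap: 0.0271
grasp_force: 29.6
```

```bash
python3 - <<'E'
from h import *
s=bot.state();print(s["finger_gap"],s["grasp_force"])
go(695,-65,82,-100)
E
```

```text
0.027076025763545286 29.631226658821106
inc [ 83.9 -54.4  70.1] [ -0.    0.  -10.6]
```

>>> {"name": "send_rows", "arguments": {
  "increments": [
    [[28, -18, 0, 0, 0, -4], [56, -36, 0, 0, 0, -7], [84, -54, 0, 0, 0, -10], [84, -54, 20, 0, 0, -10], [84, -54, 45, 0, 0, -10], [84, -54, 70, 0, 0, -10], [84, -54, 70, 0, 0, -10]]
  ]
}}

```text
t: 16.4
tool_pos: [0.696, -0.0654, 0.0844]
tool_rot: [-179.8, -0.1, -100.7]
contact_force: [-0.6, -5.0, 13.9]
finger_gap: 0.0267
grasp_force: 61.5
```

>>> {"name": "send_rows", "arguments": {
  "increments": [
    [[0, 0, 0, 0, 0, 0], [0, 0, 0, 0, 0, 0], [0, 0, 0, 0, 0, 0]]
  ],
  "fingers": 50
}}

```text
t: 16.7
tool_pos: [0.6945, -0.0633, 0.0824]
tool_rot: [-180.0, 0.0, -100.8]
contact_force: [0.4, -0.3, 4.2]
finger_gap: 0.05
grasp_force: 2.0
```

>>> {"name": "send_rows", "arguments": {
  "increments": [
    [[0, 0, -35, 0, 0, 0], [0, 0, -75, 0, 0, 0], [-37, 23, -75, 0, 0, 8], [-75, 46, -75, 0, 0, 16], [-113, 70, -75, 0, 0, 24], [-150, 93, -75, 0, 0, 32], [-188, 117, -75, 0, 0, 40], [-226, 140, -75, 0, 0, 48]]
  ],
  "fingers": 56
}}

```text
t: 17.5
tool_pos: [0.5977, 0.1865, 0.1564]
tool_rot: [180.0, -0.0, -149.1]
contact_force: [1.0, 0.4, -0.3]
finger_gap: 0.056
grasp_force: 0.0
```

```bash
python3 - <<'E'
from h import *
go(534,336,95,-177)
E
```

```text
inc [-22.1 160.9  61.5] [ 0.  -0.  27.9]
```

>>> {"name": "send_rows", "arguments": {
  "increments": [
    [[-5, 40, 0, 0, 0, 7], [-11, 80, 10, 0, 0, 14], [-17, 120, 25, 0, 0, 21], [-22, 161, 45, 0, 0, 28], [-22, 161, 61, 0, 0, 28], [-22, 161, 61, 0, 0, 28], [-22, 161, 61, 0, 0, 28]]
  ]
}}

```text
t: 18.2
tool_pos: [0.5343, 0.3337, 0.0955]
tool_rot: [-179.9, -0.0, -176.7]
contact_force: [0.0, 0.0, 0.2]
finger_gap: 0.0561
grasp_force: 0.0
```

```bash
python3 - <<'E'
from h import *
go(534,336,28,-177)
go(695,-20,150,-90,(534,336,150,-177))
c=bot.camera("top");cv2.imwrite("pics/t2.png",cv2.resize(c["frame"][140:230,280:400],None,fx=4,fy=4))
W=cloud(c);W=W[(np.hypot(W[...,0]-.697,W[...,1]+.0435)<.06)]
for y in range(-95,10,15): print([round(float(np.nanmax(np.r_[0,W[(abs(W[:,0]*1000-x)<8)&(abs(W[:,1]*1000-y)<8)][:,2]])*1000)) for x in range(645,760,15)])
E
```

```text
inc [ 0.1  2.3 67.5] [-0.1 -0.   0.3]
inc [-142.1 -363.9   -0. ] [ -0.   0. -87.]
[0, 22, 42, 49, 49, 40, 38, 0]
[6, 8, 49, 54, 51, 9, 38, 43]
[8, 8, 56, 42, 42, 40, 38, 50]
[8, 66, 75, 75, 41, 42, 41, 46]
[7, 73, 75, 76, 71, 41, 40, 51]
[7, 8, 75, 75, 8, 8, 8, 52]
[0, 8, 8, 9, 6, 11, 54, 55]
```

View pics/t2.png

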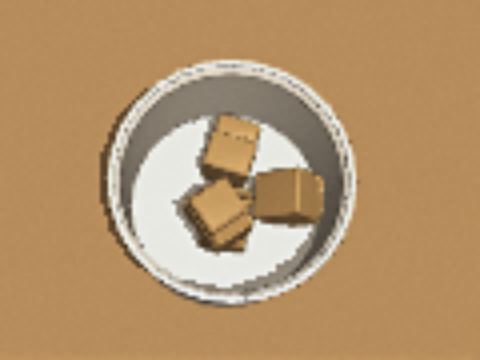

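Four stubs are in the tub. One lies on top of another at crop (220,210), with its top at z≈75 mm. The left (+y) side is empty, so the last stub goes there.

```bash
python3 - <<'E'
from h import *
go(690,-3,150,-95,(534,336,150,-177))
E
```

```text
inc [-138.  -346.7   -0. ] [  0.   0. -82.]
```

>>> {"name": "send_rows", "arguments": {
  "increments": [
    [[0, 2, 20, 0, 0, 0], [0, 2, 45, 0, 0, 0], [0, 2, 60, 0, 0, 0], [0, 2, 67, 0, 0, 0], [0, 2, 67, 0, 0, 0]]
  ]
}}

```text
t: 18.75
tool_pos: [0.5348, 0.3353, 0.0286]
tool_rot: [-180.0, -0.0, -176.8]
contact_force: [-0.4, 0.6, 0.1]
finger_gap: 0.0562
grasp_force: 0.0
```

>>> {"name": "send_rows", "arguments": {
  "increments": [
    [[0, 0, 0, 0, 0, 0], [0, 0, 0, 0, 0, 0], [0, 0, 0, 0, 0, 0], [0, 0, 0, 0, 0, 0], [0, 0, 0, 0, 0, 0]]
  ],
  "fingers": 15
}}

```text
t: 19.25
tool_pos: [0.5351, 0.3366, 0.03]
tool_rot: [179.9, 0.1, -176.8]
contact_force: [0.4, -1.4, 7.7]
finger_gap: 0.027
grasp_force: 30.5
```

>>> {"name": "send_rows", "arguments": {
  "increments": [
    [[0, 0, -15, 0, 0, 0], [0, 0, -45, 0, 0, 0], [0, 0, -80, 0, 0, 0], [0, 0, -115, 0, 0, 0], [-8, -20, -124, 0, 0, -5], [-20, -52, -124, 0, 0, -13], [-33, -87, -124, 0, 0, -21], [-47, -121, -124, 0, 0, -29]]
  ]
}}

```text
t: 20.05
tool_pos: [0.5882, 0.2169, 0.1532]
tool_rot: [180.0, 0.0, -147.4]
contact_force: [0.3, -0.6, -0.5]
finger_gap: 0.0273
grasp_force: 29.8
```

```bash
python3 - <<'E'
from h import *
s=bot.state();print(s["finger_gap"],s["grasp_force"])
go(690,-3,150,-95)
E
```

```text
0.027293786846001415 29.75083887577057
inc [  32.7 -240.2    3.1] [ -0.    0.1 -52.4]
```

>>> {"name": "send_rows", "arguments": {
  "increments": [
    [[5, -34, 0, 0, 0, -8], [9, -69, 0, 0, 0, -16], [14, -103, 0, 0, 0, -24], [19, -137, 0, 0, 0, -32], [23, -172, 0, 0, 0, -40], [28, -206, 0, 0, 0, -47], [33, -240, 0, 0, 0, -52], [33, -240, 0, 0, 0, -52]]
  ]
}}

```text
t: 20.85
tool_pos: [0.689, -0.0064, 0.1523]
tool_rot: [180.0, -0.0, -95.8]
contact_force: [-0.5, 1.4, -1.9]
finger_gap: 0.0268
grasp_force: 29.8
```

>>> {"name": "send_rows", "arguments": {
  "increments": [
    [[0, 0, 20, 0, 0, 0], [0, 0, 45, 0, 0, 0], [0, 0, 65, 0, 0, 0], [0, 0, 78, 0, 0, 0], [0, 0, 78, 0, 0, 0]]
  ]
}}

```text
t: 21.35
tool_pos: [0.6898, -0.0004, 0.077]
tool_rot: [-179.7, 0.1, -95.7]
contact_force: [-2.6, 5.4, 13.7]
finger_gap: 0.0271
grasp_force: 48.6
```

>>> {"name": "send_rows", "arguments": {
  "increments": [
    [[0, 0, 0, 0, 0, 0], [0, 0, 0, 0, 0, 0], [0, 0, 0, 0, 0, 0]]
  ],
  "fingers": 46
}}

```text
t: 21.65
tool_pos: [0.6892, -0.0026, 0.0752]
tool_rot: [-179.9, 0.0, -95.8]
contact_force: [4.2, -2.1, 0.3]
finger_gap: 0.0458
grasp_force: 1.7
```

>>> {"name": "send_rows", "arguments": {
  "increments": [
    [[0, 0, -35, 0, 0, 0], [0, 0, -75, 0, 0, 0], [30, 0, -90, 0, 0, 0], [30, 50, -90, 0, 0, 0], [30, 100, -90, 0, 0, 0], [30, 150, -90, 0, 0, 0]]
  ],
  "fingers": 46
}}

```text
t: 22.25
tool_pos: [0.5332, -0.0179, 0.1637]
tool_rot: [179.9, -0.0, -95.9]
contact_force: [0.9, 0.9, 0.6]
finger_gap: 0.0464
grasp_force: 0.0
```

```bash
python3 - <<'E'
from h import *
s=bot.state();print(s["tool_pos"],s["tool_rot"],s["t"])
c=bot.camera("top");cv2.imwrite("pics/t3.png",cv2.resize(c["frame"][140:340,140:480],None,fx=2,fy=2))
W=cloud(c);W=W[(np.hypot(W[...,0]-.697,W[...,1]+.0435)<.06)]
for y in range(-95,10,15): print([round(float(np.nanmax(np.r_[0,W[(abs(W[:,0]*1000-x)<8)&(abs(W[:,1]*1000-y)<8)][:,2]])*1000)) for x in range(645,760,15)])
E
```

```text
[ 0.53323035 -0.01792666  0.16374512] [ 1.79891956e+02 -1.28767958e-02 -9.58744993e+01] 22.25
[0, 0, 0, 0, 0, 0, 0, 0]
[0, 0, 0, 0, 0, 0, 31, 39]
[0, 0, 0, 0, 0, 0, 0, 55]
[0, 0, 0, 0, 0, 0, 39, 47]
[0, 0, 0, 0, 0, 0, 35, 52]
[0, 0, 0, 0, 0, 0, 0, 60]
[0, 0, 0, 0, 0, 0, 53, 54]
```

View pics/t3.png

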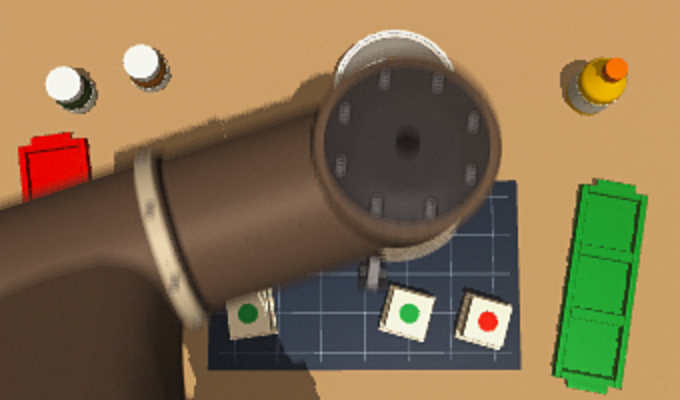

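The arm hides the tub here. I'll move over the first green plinth and look again.

```bash
python3 - <<'E'
from h import *
go(448,118,120,-173)
E
```

```text
inc [-128.    89.7   43.4] [ 0.4 -0.3 77. ]
```

>>> {"name": "send_rows", "arguments": {
  "increments": [
    [[-14, 10, 0, 0, 0, 8], [-28, 20, 0, 0, 0, 16], [-42, 30, 5, 0, 0, 25], [-57, 40, 10, 0, 0, 33], [-71, 50, 20, 0, 0, 41], [-85, 60, 25, 0, 0, 50], [-100, 70, 35, 0, 0, 58], [-114, 80, 43, 0, 0, 66]]
  ],
  "fingers": 62,
  "grip_force": 50
}}

```text
t: 23.1
tool_pos: [0.4667, 0.1043, 0.121]
tool_rot: [180.0, -0.1, -162.2]
contact_force: [0.2, -0.0, 0.6]
finger_gap: 0.0622
grasp_force: 0.0
```

```bash
python3 - <<'E'
from h import *
go(448,118,120,-173)
c=bot.camera("top");cv2.imwrite("pics/t4.png",cv2.resize(c["frame"][140:340,140:480],None,fx=2,fy=2))
W=cloud(c);W=W[(np.hypot(W[...,0]-.697,W[...,1]+.0435)<.06)]
for y in range(-95,10,15): print([round(float(np.nanmax(np.r_[0,W[(abs(W[:,0]*1000-x)<8)&(abs(W[:,1]*1000-y)<8)][:,2]])*1000)) for x in range(645,760,15)])
things(c)
E
```

```text
inc [13.6 18.8  1. ] [ 0.  -0.1 10.8]
[0, 24, 42, 47, 48, 36, 32, 0]
[7, 8, 47, 53, 51, 9, 34, 53]
[9, 9, 68, 42, 43, 41, 40, 53]
[8, 68, 76, 76, 40, 43, 40, 48]
[7, 74, 78, 75, 40, 42, 39, 56]
[7, 8, 75, 75, 35, 8, 10, 49]
[1, 10, 36, 37, 34, 30, 53, 54]
px [439. 183.] n 567 zt 0.119 red 0 green 0 mean [ 709. -278.] top [ 709. -277.   24.   22.  -89.] all [ 701. -275.   49.   37.   89.]
px [175. 184.] n 395 zt 0.063 red 0 green 0 mean [702. 327.] top [700. 327.  38.  37. -89.] all [700. 327.  41.  40.  89.]
px [212. 179.] n 150 zt 0.063 red 0 green 0 mean [715. 243.] top [714. 243.  34.  12. -89.] all [713. 242.  38.  13.  89.]
px [303. 256.] n 478 zt 0.049 red 69 green 0 mean [538.  33.] top [538.  33.  46.  46.  -5.] all [538.  33.  53.  51.  90.]
px [344. 296.] n 481 zt 0.049 red 0 green 73 mean [449. -61.] top [448. -60.  46.  46. -15.] all [450. -60.  53.  50. -18.]
px [382. 300.] n 516 zt 0.049 red 70 green 0 mean [ 440. -147.] top [ 440. -147.   46.   46.   75.] all [ 440. -146.   53.   50.  -15.]
```

View pics/t4.png

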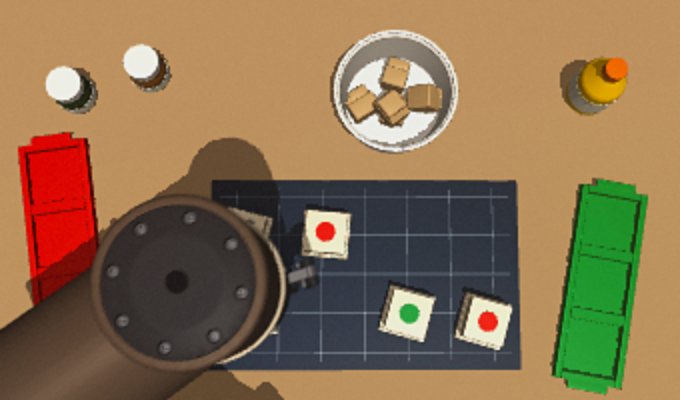

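All five stubs are in the tub, around crop (395,95), and the mat and nests hold none. The plinths have not moved, so I'll pick the green one below the gripper.

>>> {"name": "send_rows", "arguments": {
  "increments": [
    [[7, 9, 10, 0, 0, 6], [14, 19, 30, 0, 0, 11], [14, 19, 55, 0, 0, 11], [14, 19, 75, 0, 0, 11], [14, 19, 85, 0, 0, 11], [14, 19, 85, 0, 0, 11]]
  ]
}}

```text
t: 23.75
tool_pos: [0.4476, 0.1169, 0.0355]
tool_rot: [-179.9, -0.2, -172.8]
contact_force: [-0.5, -0.7, 0.1]
finger_gap: 0.0622
grasp_force: 0.0
```

>>> {"name": "send_rows", "arguments": {
  "increments": [
    [[0, 0, 0, 0, 0, 0], [0, 0, 0, 0, 0, 0], [0, 0, 0, 0, 0, 0], [0, 0, 0, 0, 0, 0], [0, 0, 0, 0, 0, 0]]
  ],
  "fingers": 35
}}

```text
t: 24.25
tool_pos: [0.449, 0.1179, 0.0374]
tool_rot: [180.0, 0.1, -172.8]
contact_force: [-2.0, -0.5, 6.7]
finger_gap: 0.0454
grasp_force: 52.5
```

```bash
python3 - <<'E'
from h import *
s=bot.state();print(s["tool_pos"]*1000,s["tool_rot"],s["finger_gap"],s["grasp_force"])
go(409,-270.5,135,-190,(448,118,135,-173))
go(409,-270.5,135,-190)
E
```

```text
[448.99933964 117.90108838  37.40124017] [ 1.79964930e+02  7.50965129e-02 -1.72773345e+02] 0.045375410063144286 52.5443172454834
inc [  86.1 -380.9   -0. ] [-0. -0. 17.]
inc [  88.4 -380.2  -97.9] [ 0.   0.1 17.2]
```

>>> {"name": "send_rows", "arguments": {
  "increments": [
    [[0, 0, -12, 0, 0, 0], [0, 0, -35, 0, 0, 0], [0, 0, -60, 0, 0, 0], [0, 0, -85, 0, 0, 0], [5, -20, -98, 0, 0, 1], [13, -56, -98, 0, 0, 3], [22, -95, -98, 0, 0, 4], [31, -133, -98, 0, 0, 6]]
  ]
}}

```text
t: 25.05
tool_pos: [0.4339, -0.0194, 0.1349]
tool_rot: [180.0, 0.0, -178.8]
contact_force: [1.2, -0.2, -1.2]
finger_gap: 0.0449
grasp_force: 51.7
```

```bash
python3 - <<'E'
from h import *
s=bot.state();print(s["finger_gap"],s["grasp_force"])
go(409,-270.5,135,-190)
E
```

```text
0.044904447296989405 51.65963172912598
inc [ 3.020e+01 -2.505e+02 -2.000e-01] [ 0.   0.  11.2]
```

>>> {"name": "send_rows", "arguments": {
  "increments": [
    [[5, -42, 0, 0, 0, 2], [10, -84, 0, 0, 0, 4], [15, -126, 0, 0, 0, 6], [20, -168, 0, 0, 0, 8], [25, -210, 0, 0, 0, 10], [30, -240, 0, 0, 0, 11], [30, -250, 0, 0, 0, 11], [30, -250, 0, 0, 0, 11]]
  ]
}}

```text
t: 25.85
tool_pos: [0.4093, -0.2699, 0.1343]
tool_rot: [180.0, -0.0, 170.1]
contact_force: [0.6, 0.9, -1.4]
finger_gap: 0.0446
grasp_force: 51.7
```

>>> {"name": "send_rows", "arguments": {
  "increments": [
    [[0, 0, 10, 0, 0, 0], [0, 0, 30, 0, 0, 0], [0, 0, 50, 0, 0, 0], [0, 0, 65, 0, 0, 0], [0, 0, 75, 0, 0, 0], [0, 0, 75, 0, 0, 0], [0, 0, 75, 0, 0, 0]]
  ]
}}

```text
t: 26.55
tool_pos: [0.4101, -0.2684, 0.0597]
tool_rot: [-180.0, -0.0, 170.3]
contact_force: [0.0, 0.5, -1.2]
finger_gap: 0.0454
grasp_force: 51.7
```

```bash
python3 - <<'E'
from h import *
s=bot.state();print(s["finger_gap"],s["grasp_force"])
go(409,-270.5,39,-190)
c=bot.camera("side");cv2.imwrite("pics/s2.png",cv2.resize(c["frame"][130:260,350:550],None,fx=3,fy=3))
E
```

```text
0.04541187348331338 51.73650026321411
inc [ 0.7 -2.3 20.7] [-0.  -0.   0.3]
```

View pics/s2.png

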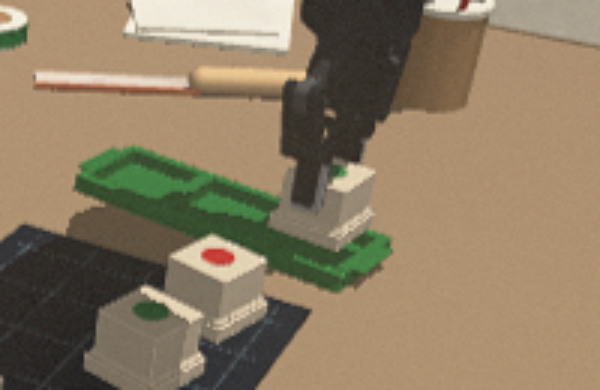

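The green plinth hangs level over the near green nest, crop (335,215). Lowering it now.

>>> {"name": "send_rows", "arguments": {
  "increments": [
    [[1, -2, 5, 0, 0, 0], [1, -2, 12, 0, 0, 0], [1, -2, 18, 0, 0, 0], [1, -2, 21, 0, 0, 0], [1, -2, 21, 0, 0, 0], [1, -2, 21, 0, 0, 0]]
  ]
}}

```text
t: 27.2
tool_pos: [0.4084, -0.2707, 0.0385]
tool_rot: [-180.0, -0.0, 170.2]
contact_force: [0.1, 0.2, -2.2]
finger_gap: 0.0448
grasp_force: 51.8
```

>>> {"name": "send_rows", "arguments": {
  "increments": [
    [[0, 0, 0, 0, 0, 0], [0, 0, 0, 0, 0, 0], [0, 0, 0, 0, 0, 0], [0, 0, 0, 0, 0, 0]]
  ],
  "fingers": 60
}}

```text
t: 27.6
tool_pos: [0.4086, -0.2706, 0.0387]
tool_rot: [-180.0, 0.0, 170.2]
contact_force: [-0.8, -0.3, -0.1]
finger_gap: 0.0599
grasp_force: 0.0
```

>>> {"name": "send_rows", "arguments": {
  "increments": [
    [[0, 0, -20, 0, 0, 0], [0, 0, -50, 0, 0, 0], [0, 0, -85, 0, 0, 0], [0, 0, -100, 0, 0, 0]]
  ]
}}

```text
t: 28.0
tool_pos: [0.4097, -0.2711, 0.1417]
tool_rot: [-180.0, 0.2, 170.2]
contact_force: [0.0, -0.1, -0.2]
finger_gap: 0.0601
grasp_force: 0.0
```

```bash
python3 - <<'E'
from h import *
go(448,-59,110,-195)
go(482,-283.5,135,-190,(448,-59,135,-195))
E
```

```text
inc [ -1.7 215.5  31.5] [-0.   0.2  5.2]
inc [ -90.9 -208.1   -0. ] [-0.  0. -5.]
```

>>> {"name": "send_rows", "arguments": {
  "increments": [
    [[0, 40, 0, 0, 0, 1], [0, 85, 0, 0, 0, 2], [-1, 130, 5, 0, 0, 3], [-1, 175, 10, 0, 0, 4], [-2, 205, 20, 0, 0, 5], [-2, 215, 31, 0, 0, 5], [-2, 215, 31, 0, 0, 5], [-2, 215, 31, 0, 0, 5]]
  ],
  "fingers": 60
}}

```text
t: 28.8
tool_pos: [0.4466, -0.0594, 0.1074]
tool_rot: [-180.0, -0.0, 165.3]
contact_force: [0.5, 0.3, 0.8]
finger_gap: 0.0602
grasp_force: 0.0
```

```bash
python3 - <<'E'
from h import *
go(448,-59,36,-195)
E
```

```text
inc [-1.3  0.8 71.4] [-0.  -0.   0.3]
```

>>> {"name": "send_rows", "arguments": {
  "increments": [
    [[-1, 1, 20, 0, 0, 0], [-1, 1, 45, 0, 0, 0], [-1, 1, 63, 0, 0, 0], [-1, 1, 72, 0, 0, 0], [-1, 1, 72, 0, 0, 0]]
  ]
}}

```text
t: 29.3
tool_pos: [0.4475, -0.0594, 0.0349]
tool_rot: [-179.9, -0.1, 165.1]
contact_force: [1.1, 1.1, -0.4]
finger_gap: 0.0598
grasp_force: 0.0
```

>>> {"name": "send_rows", "arguments": {
  "increments": [
    [[0, 0, 0, 0, 0, 0], [0, 0, 0, 0, 0, 0], [0, 0, 0, 0, 0, 0], [0, 0, 0, 0, 0, 0], [0, 0, 0, 0, 0, 0]]
  ],
  "fingers": 35
}}

```text
t: 29.8
tool_pos: [0.4488, -0.0583, 0.0364]
tool_rot: [180.0, 0.1, 165.2]
contact_force: [0.0, -2.1, 6.9]
finger_gap: 0.0454
grasp_force: 52.2
```

>>> {"name": "send_rows", "arguments": {
  "increments": [
    [[0, 0, -12, 0, 0, 0], [0, 0, -35, 0, 0, 0], [0, 0, -60, 0, 0, 0], [0, 0, -85, 0, 0, 0], [-9, -20, -98, 0, 0, 0], [-26, -60, -98, 0, 0, -2], [-43, -100, -98, 0, 0, -3], [-60, -140, -98, 0, 0, -4]]
  ]
}}

```text
t: 30.6
tool_pos: [0.4706, -0.2102, 0.1341]
tool_rot: [180.0, 0.1, 169.3]
contact_force: [1.8, 0.8, -0.6]
finger_gap: 0.0452
grasp_force: 51.5
```

```bash
python3 - <<'E'
from h import *
s=bot.state();print(s["finger_gap"],s["grasp_force"])
go(482,-283.5,60,-190)
E
```

```text
0.045190805557372246 51.511858105659485
inc [-24.7 -69.9  74.1] [ 0.   0.1 -0.7]
```

>>> {"name": "send_rows", "arguments": {
  "increments": [
    [[-10, -30, 0, 0, 0, -1], [-20, -58, 0, 0, 0, -1], [-25, -70, 10, 0, 0, -1], [-25, -70, 35, 0, 0, -1], [-25, -70, 60, 0, 0, -1], [-25, -70, 74, 0, 0, -1], [-25, -70, 74, 0, 0, -1], [-25, -70, 74, 0, 0, -1]]
  ]
}}

```text
t: 31.4
tool_pos: [0.4819, -0.2821, 0.0595]
tool_rot: [-180.0, -0.0, 170.2]
contact_force: [0.1, -0.6, -0.4]
finger_gap: 0.0448
grasp_force: 51.6
```

```bash
python3 - <<'E'
from h import *
s=bot.state();print(s["finger_gap"],s["grasp_force"])
go(482,-283.5,38.5,-190)
E
```

```text
0.04483205591172412 51.55615210533142
inc [-0.3 -1.4 21. ] [-0.  -0.   0.2]
```

>>> {"name": "send_rows", "arguments": {
  "increments": [
    [[0, -1, 5, 0, 0, 0], [0, -1, 12, 0, 0, 0], [0, -1, 18, 0, 0, 0], [0, -1, 21, 0, 0, 0], [0, -1, 21, 0, 0, 0], [0, -1, 21, 0, 0, 0]]
  ]
}}

```text
t: 32.0
tool_pos: [0.4818, -0.2835, 0.0385]
tool_rot: [-180.0, -0.0, 170.2]
contact_force: [0.0, -0.3, -1.5]
finger_gap: 0.0452
grasp_force: 51.6
```

>>> {"name": "send_rows", "arguments": {
  "increments": [
    [[0, 0, 0, 0, 0, 0], [0, 0, 0, 0, 0, 0], [0, 0, 0, 0, 0, 0], [0, 0, 0, 0, 0, 0]]
  ],
  "fingers": 60
}}

```text
t: 32.4
tool_pos: [0.4819, -0.2835, 0.0387]
tool_rot: [180.0, 0.0, 170.2]
contact_force: [-0.4, 0.9, -0.2]
finger_gap: 0.0602
grasp_force: 0.0
```

>>> {"name": "send_rows", "arguments": {
  "increments": [
    [[0, 0, -20, 0, 0, 0], [0, 0, -50, 0, 0, 0], [0, 0, -85, 0, 0, 0], [0, 0, -100, 0, 0, 0]]
  ]
}}

```text
t: 32.8
tool_pos: [0.4831, -0.284, 0.1419]
tool_rot: [-180.0, 0.2, 170.2]
contact_force: [-0.2, 0.2, -0.9]
finger_gap: 0.0603
grasp_force: 0.0
```

```bash
python3 - <<'E'
from h import *
go(440,-145,110,-194)
go(459,327.5,135,-171,(440,-145,135,-194))
c=bot.camera("top");things(c)
E
```

```text
inc [ 66.2 129.7  31.5] [-0.   0.2  4.2]
inc [ 95.9 463.1   0. ] [  0.   0. -23.]
px [439. 183.] n 571 zt 0.119 red 0 green 0 mean [ 709. -277.] top [ 709. -277.   24.   23.  -45.] all [ 702. -275.   49.   37.  -88.]
px [175. 184.] n 395 zt 0.063 red 0 green 0 mean [702. 328.] top [701. 327.  38.  37. -87.] all [700. 326.  42.  40.  90.]
px [213. 179.] n 159 zt 0.062 red 0 green 0 mean [715. 241.] top [714. 243.  34.  12. -89.] all [713. 242.  38.  14. -90.]
px [261. 256.] n 491 zt 0.049 red 65 green 0 mean [538. 127.] top [537. 127.  46.  46.  76.] all [537. 125.  52.  50. -15.]
px [303. 256.] n 471 zt 0.049 red 71 green 0 mean [539.  33.] top [539.  33.  46.  46.  -4.] all [538.  33.  52.  51.  -3.]
px [348. 345.] n 609 zt 0.631 red 0 green 0 mean [388. -18.] top [389. -18.  24.   4.  -6.] all [413. -22.  68.   4. -10.]
```

>>> {"name": "send_rows", "arguments": {
  "increments": [
    [[20, 40, 0, 0, 0, 1], [40, 80, 0, 0, 0, 2], [55, 110, 5, 0, 0, 3], [66, 130, 15, 0, 0, 4], [66, 130, 20, 0, 0, 4], [66, 130, 20, 0, 0, 4]]
  ]
}}

```text
t: 33.45
tool_pos: [0.4385, -0.1438, 0.1182]
tool_rot: [-180.0, -0.0, 166.3]
contact_force: [0.2, -0.6, 0.2]
finger_gap: 0.0601
grasp_force: 0.0
```

```bash
python3 - <<'E'
from h import *
go(440,-145,36,-194)
c=bot.camera("side");cv2.imwrite("pics/s3.png",cv2.resize(c["frame"][130:260,350:550],None,fx=3,fy=3))
W=cloud(c);z=W[...,2];q=(abs(W[...,0]-.44)<.06)&(abs(W[...,1]+.145)<.06)&(z>.040)&(z<.052);print(q.sum(),np.round(rect(W[q][:,:2])))
E
```

```text
inc [-1.8 -0.8 82.2] [-0.  -0.   0.3]
362 [ 440. -145.   48.   47.   75.]
```

View pics/s3.png

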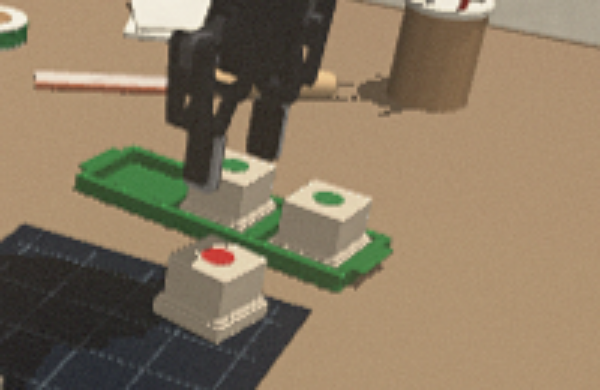

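Both green plinths sit upright in their nests, crop (235,195) and (325,220). The red one is where I measured it, at (440,−145). Picking it now.

>>> {"name": "send_rows", "arguments": {
  "increments": [
    [[-2, -1, 20, 0, 0, 0], [-2, -1, 50, 0, 0, 0], [-2, -1, 72, 0, 0, 0], [-2, -1, 82, 0, 0, 0], [-2, -1, 82, 0, 0, 0]]
  ]
}}

```text
t: 34.0
tool_pos: [0.44, -0.1463, 0.0355]
tool_rot: [-179.9, -0.1, 166.2]
contact_force: [-0.5, -0.3, -0.2]
finger_gap: 0.0599
grasp_force: 0.0
```

>>> {"name": "send_rows", "arguments": {
  "increments": [
    [[0, 0, 0, 0, 0, 0], [0, 0, 0, 0, 0, 0], [0, 0, 0, 0, 0, 0], [0, 0, 0, 0, 0, 0], [0, 0, 0, 0, 0, 0]]
  ],
  "fingers": 35
}}

```text
t: 34.5
tool_pos: [0.4413, -0.1456, 0.0374]
tool_rot: [180.0, 0.1, 166.2]
contact_force: [-0.8, -0.1, 7.5]
finger_gap: 0.0451
grasp_force: 52.6
```

>>> {"name": "send_rows", "arguments": {
  "increments": [
    [[0, 0, -12, 0, 0, 0], [0, 0, -35, 0, 0, 0], [0, 0, -60, 0, 0, 0], [0, 0, -85, 0, 0, 0], [4, 20, -98, 0, 0, -1], [12, 58, -98, 0, 0, -3], [21, 100, -98, 0, 0, -5], [29, 142, -98, 0, 0, -7]]
  ]
}}

```text
t: 35.3
tool_pos: [0.4458, 0.0005, 0.135]
tool_rot: [180.0, 0.0, 173.2]
contact_force: [1.9, -0.3, -1.9]
finger_gap: 0.0451
grasp_force: 51.8
```

```bash
python3 - <<'E'
from h import *
s=bot.state();print(s["finger_gap"],s["grasp_force"])
go(459,327.5,135,-171)
E
```

```text
0.04511171476278174 51.75041735172272
inc [2.530e+01 3.263e+02 2.000e-01] [  0.    0.  -15.8]
```

>>> {"name": "send_rows", "arguments": {
  "increments": [
    [[3, 42, 0, 0, 0, -2], [7, 84, 0, 0, 0, -4], [10, 126, 0, 0, 0, -6], [13, 168, 0, 0, 0, -8], [16, 210, 0, 0, 0, -10], [20, 252, 0, 0, 0, -12], [23, 294, 0, 0, 0, -14], [25, 326, 0, 0, 0, -16]]
  ]
}}

```text
t: 36.1
tool_pos: [0.4595, 0.3283, 0.1346]
tool_rot: [180.0, 0.0, -170.6]
contact_force: [0.2, -0.3, -1.3]
finger_gap: 0.0452
grasp_force: 51.7
```

>>> {"name": "send_rows", "arguments": {
  "increments": [
    [[0, 0, 0, 0, 0, 0], [0, 0, 20, 0, 0, 0], [0, 0, 45, 0, 0, 0], [0, 0, 65, 0, 0, 0], [0, 0, 75, 0, 0, 0], [0, 0, 75, 0, 0, 0]]
  ]
}}

```text
t: 36.7
tool_pos: [0.4592, 0.3248, 0.0583]
tool_rot: [-179.9, -0.1, -170.8]
contact_force: [-0.5, -0.1, -1.1]
finger_gap: 0.0449
grasp_force: 51.7
```

```bash
python3 - <<'E'
from h import *
s=bot.state();print(s["finger_gap"],s["grasp_force"])
go(459,327.5,39,-171)
c=bot.camera("side");cv2.imwrite("pics/s4.png",cv2.resize(c["frame"][280:440,110:350],None,fx=3,fy=3))
E
```

```text
0.04490179920240429 51.68216049671173
inc [-0.3  2.7 19.3] [-0.1 -0.1  0.2]
```

View pics/s4.png

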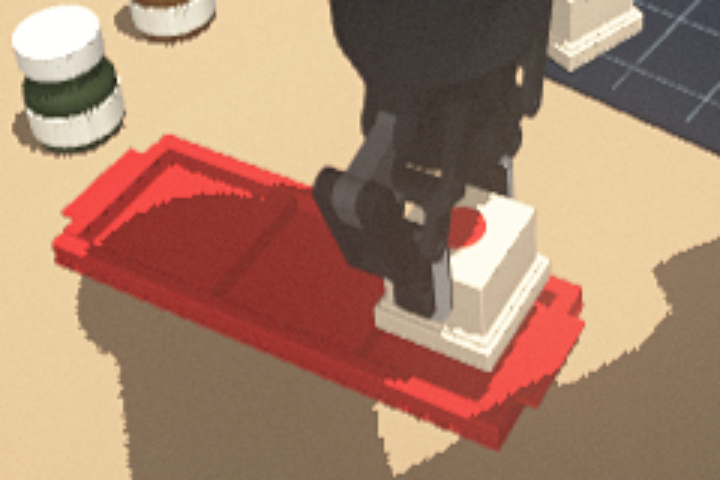

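The red plinth hangs level above the near red nest, crop (465,280). Lowering it.

>>> {"name": "send_rows", "arguments": {
  "increments": [
    [[0, 1, 5, 0, 0, 0], [0, 1, 11, 0, 0, 0], [0, 1, 16, 0, 0, 0], [0, 1, 20, 0, 0, 0], [0, 1, 20, 0, 0, 0], [0, 1, 20, 0, 0, 0]]
  ]
}}

```text
t: 37.35
tool_pos: [0.4597, 0.3269, 0.0395]
tool_rot: [-180.0, -0.0, -170.8]
contact_force: [-0.0, 0.2, -1.6]
finger_gap: 0.0451
grasp_force: 51.7
```

>>> {"name": "send_rows", "arguments": {
  "increments": [
    [[0, 0, 0, 0, 0, 0], [0, 0, 0, 0, 0, 0], [0, 0, 0, 0, 0, 0], [0, 0, 0, 0, 0, 0]]
  ],
  "fingers": 60
}}

```text
t: 37.75
tool_pos: [0.4598, 0.327, 0.0398]
tool_rot: [180.0, 0.0, -170.8]
contact_force: [1.3, -0.3, 1.1]
finger_gap: 0.0599
grasp_force: 0.0
```

>>> {"name": "send_rows", "arguments": {
  "increments": [
    [[0, 0, -20, 0, 0, 0], [0, 0, -50, 0, 0, 0], [0, 0, -85, 0, 0, 0], [0, 0, -100, 0, 0, 0]]
  ]
}}

```text
t: 38.15
tool_pos: [0.4607, 0.3279, 0.1429]
tool_rot: [179.9, 0.2, -170.7]
contact_force: [0.5, 0.9, -0.4]
finger_gap: 0.0602
grasp_force: 0.0
```

```bash
python3 - <<'E'
from h import *
go(538,128,110,-194)
go(532.5,338.5,135,-171,(538,128,135,-194))
E
```

```text
inc [ -44.  -209.8   32.5] [ 0.2  0.2 23.3]
inc [ 56.3 202.9   0. ] [  0.   0. -23.]
```

>>> {"name": "send_rows", "arguments": {
  "increments": [
    [[-9, -42, 0, 0, 0, 5], [-18, -85, 0, 0, 0, 10], [-27, -130, 5, 0, 0, 15], [-36, -172, 10, 0, 0, 20], [-44, -200, 20, 0, 0, 23], [-44, -210, 25, 0, 0, 23], [-44, -210, 25, 0, 0, 23], [-44, -210, 25, 0, 0, 23]]
  ]
}}

```text
t: 38.95
tool_pos: [0.5367, 0.127, 0.1147]
tool_rot: [180.0, 0.0, 166.3]
contact_force: [0.5, 0.1, 0.3]
finger_gap: 0.0601
grasp_force: 0.0
```

```bash
python3 - <<'E'
from h import *
go(538,128,36,-194)
c=bot.camera("side");W=cloud(c);z=W[...,2]
for x,y in((.538,.128),(.539,.035)):
    q=(abs(W[...,0]-x)<.06)&(abs(W[...,1]-y)<.045)&(z>.040)&(z<.052);print(q.sum(),np.round(rect(W[q][:,:2])))
E
```

```text
inc [-1.   1.3 78.7] [0.  0.  0.3]
596 [538. 129.  48.  47. -15.]
473 [539.  35.  49.  47.  85.]
```

>>> {"name": "send_rows", "arguments": {
  "increments": [
    [[-1, 1, 20, 0, 0, 0], [-1, 1, 50, 0, 0, 0], [-1, 1, 70, 0, 0, 0], [-1, 1, 79, 0, 0, 0], [-1, 1, 79, 0, 0, 0]]
  ]
}}

```text
t: 39.5
tool_pos: [0.5374, 0.128, 0.0349]
tool_rot: [-179.9, -0.1, 166.3]
contact_force: [-0.1, 0.5, 0.7]
finger_gap: 0.0602
grasp_force: 0.0
```

>>> {"name": "send_rows", "arguments": {
  "increments": [
    [[0, 0, 0, 0, 0, 0], [0, 0, 0, 0, 0, 0], [0, 0, 0, 0, 0, 0], [0, 0, 0, 0, 0, 0], [0, 0, 0, 0, 0, 0]]
  ],
  "fingers": 35
}}

```text
t: 40.0
tool_pos: [0.5387, 0.128, 0.0367]
tool_rot: [179.9, 0.1, 166.2]
contact_force: [-2.0, 1.8, 6.5]
finger_gap: 0.045
grasp_force: 53.5
```

>>> {"name": "send_rows", "arguments": {
  "increments": [
    [[0, 0, -12, 0, 0, 0], [0, 0, -35, 0, 0, 0], [0, 0, -60, 0, 0, 0], [0, 0, -85, 0, 0, 0], [6, 20, -98, 0, 0, -2], [17, 60, -98, 0, 0, -7], [28, 100, -98, 0, 0, -11], [39, 140, -98, 0, 0, -16]]
  ]
}}

```text
t: 40.8
tool_pos: [0.5333, 0.2737, 0.1348]
tool_rot: [180.0, 0.0, -177.7]
contact_force: [1.6, 0.4, -1.7]
finger_gap: 0.0448
grasp_force: 52.7
```

```bash
python3 - <<'E'
from h import *
s=bot.state();print(s["finger_gap"],s["grasp_force"])
go(532.5,338.5,60,-171)
E
```

```text
0.044822455212481 52.69637882709503
inc [-1.8 64.7 74.9] [ 0.   0.  -6.7]
```

>>> {"name": "send_rows", "arguments": {
  "increments": [
    [[-1, 30, 0, 0, 0, -3], [-2, 55, 0, 0, 0, -6], [-2, 65, 10, 0, 0, -7], [-2, 65, 35, 0, 0, -7], [-2, 65, 60, 0, 0, -7], [-2, 65, 75, 0, 0, -7], [-2, 65, 75, 0, 0, -7], [-2, 65, 75, 0, 0, -7]]
  ]
}}

```text
t: 41.6
tool_pos: [0.5331, 0.337, 0.0586]
tool_rot: [-180.0, -0.0, -170.8]
contact_force: [0.6, -0.1, -1.2]
finger_gap: 0.0455
grasp_force: 52.6
```

```bash
python3 - <<'E'
from h import *
s=bot.state();print(s["finger_gap"],s["grasp_force"])
go(532.5,338.5,38.5,-171)
E
```

```text
0.04551864101698848 52.56663501262665
inc [ 0.3  1.6 20.1] [-0.  -0.   0.2]
```

>>> {"name": "send_rows", "arguments": {
  "increments": [
    [[0, 1, 5, 0, 0, 0], [0, 1, 11, 0, 0, 0], [0, 1, 16, 0, 0, 0], [0, 1, 20, 0, 0, 0], [0, 1, 20, 0, 0, 0], [0, 1, 20, 0, 0, 0]]
  ]
}}

```text
t: 42.2
tool_pos: [0.5328, 0.3386, 0.0385]
tool_rot: [-180.0, -0.0, -170.8]
contact_force: [-0.8, -0.5, -1.4]
finger_gap: 0.045
grasp_force: 52.6
```

>>> {"name": "send_rows", "arguments": {
  "increments": [
    [[0, 0, 0, 0, 0, 0], [0, 0, 0, 0, 0, 0], [0, 0, 0, 0, 0, 0], [0, 0, 0, 0, 0, 0]]
  ],
  "fingers": 60
}}

```text
t: 42.6
tool_pos: [0.5329, 0.3388, 0.0388]
tool_rot: [180.0, 0.0, -170.8]
contact_force: [-0.4, -0.1, 0.5]
finger_gap: 0.06
grasp_force: 0.0
```

>>> {"name": "send_rows", "arguments": {
  "increments": [
    [[0, 0, -20, 0, 0, 0], [0, 0, -50, 0, 0, 0], [0, 0, -85, 0, 0, 0], [0, 0, -100, 0, 0, 0]]
  ]
}}

```text
t: 43.0
tool_pos: [0.534, 0.3396, 0.1422]
tool_rot: [179.9, 0.2, -170.8]
contact_force: [0.6, 1.4, 0.5]
finger_gap: 0.0603
grasp_force: 0.0
```

```bash
python3 - <<'E'
from h import *
go(539,35,115,-184)
go(605.5,349.5,135,-171,(539,35,135,-184))
E
```

```text
inc [  44.1 -301.5   26.3] [ 0.2  0.2 13.2]
inc [-44.4 318.4   0. ] [ -0.   0. -13.]
```

>>> {"name": "send_rows", "arguments": {
  "increments": [
    [[6, -43, 0, 0, 0, 2], [12, -86, 0, 0, 0, 4], [19, -130, 0, 0, 0, 6], [25, -174, 0, 0, 0, 8], [31, -218, 5, 0, 0, 10], [38, -260, 15, 0, 0, 12], [44, -295, 26, 0, 0, 13], [44, -302, 26, 0, 0, 13]]
  ]
}}

```text
t: 43.8
tool_pos: [0.536, 0.0301, 0.1113]
tool_rot: [-179.9, -0.2, 176.0]
contact_force: [0.0, 0.5, -0.4]
finger_gap: 0.0599
grasp_force: 0.0
```

>>> {"name": "send_rows", "arguments": {
  "increments": [
    [[0, 0, 0, 0, 0, 0], [0, 0, 0, 0, 0, 0]]
  ]
}}

```text
t: 44.0
tool_pos: [0.5383, 0.0341, 0.113]
tool_rot: [180.0, 0.1, 176.2]
contact_force: [-0.5, 0.1, 0.4]
finger_gap: 0.0602
grasp_force: 0.0
```

```bash
python3 - <<'E'
from h import *
go(539,35,36,-184)
c=bot.camera("side");W=cloud(c);z=W[...,2]
q=(abs(W[...,0]-.539)<.06)&(abs(W[...,1]-.035)<.06)&(z>.040)&(z<.052);print(q.sum(),np.round(rect(W[q][:,:2])))
E
```

```text
inc [-0.6  1.  77. ] [0.  0.1 0.2]
463 [539.  35.  49.  47.  86.]
```

>>> {"name": "send_rows", "arguments": {
  "increments": [
    [[-1, 1, 20, 0, 0, 0], [-1, 1, 50, 0, 0, 0], [-1, 1, 68, 0, 0, 0], [-1, 1, 77, 0, 0, 0], [-1, 1, 77, 0, 0, 0]]
  ]
}}

```text
t: 44.55
tool_pos: [0.5384, 0.0352, 0.0347]
tool_rot: [-180.0, -0.1, 176.3]
contact_force: [0.1, -0.6, -0.2]
finger_gap: 0.0599
grasp_force: 0.0
```

>>> {"name": "send_rows", "arguments": {
  "increments": [
    [[0, 0, 0, 0, 0, 0], [0, 0, 0, 0, 0, 0], [0, 0, 0, 0, 0, 0], [0, 0, 0, 0, 0, 0], [0, 0, 0, 0, 0, 0]]
  ],
  "fingers": 35
}}

```text
t: 45.05
tool_pos: [0.5395, 0.0349, 0.0366]
tool_rot: [179.9, 0.1, 176.2]
contact_force: [-2.2, 2.5, 6.5]
finger_gap: 0.0452
grasp_force: 53.6
```

>>> {"name": "send_rows", "arguments": {
  "increments": [
    [[0, 0, -12, 0, 0, 0], [0, 0, -35, 0, 0, 0], [0, 0, -60, 0, 0, 0], [0, 0, -85, 0, 0, 0], [-3, 20, -98, 0, 0, -1], [-8, 60, -98, 0, 0, -2], [-14, 100, -98, 0, 0, -4], [-20, 142, -98, 0, 0, -6]]
  ]
}}

```text
t: 45.85
tool_pos: [0.5682, 0.1757, 0.1348]
tool_rot: [180.0, 0.0, -177.8]
contact_force: [0.5, -0.5, -1.8]
finger_gap: 0.0452
grasp_force: 52.7
```

```bash
python3 - <<'E'
from h import *
s=bot.state();print(s["finger_gap"],s["grasp_force"])
go(605.5,349.5,135,-171)
E
```

```text
0.04518066826416132 52.72680938243866
inc [-4.410e+01  1.722e+02 -1.000e-01] [ 0.   0.  -6.8]
```

>>> {"name": "send_rows", "arguments": {
  "increments": [
    [[-10, 40, 0, 0, 0, -2], [-21, 80, 0, 0, 0, -3], [-31, 120, 0, 0, 0, -5], [-40, 155, 0, 0, 0, -6], [-44, 172, 0, 0, 0, -7], [-44, 172, 0, 0, 0, -7]]
  ]
}}

```text
t: 46.45
tool_pos: [0.6054, 0.3503, 0.1334]
tool_rot: [-180.0, -0.0, -170.6]
contact_force: [0.3, -0.4, -1.1]
finger_gap: 0.0448
grasp_force: 52.7
```

>>> {"name": "send_rows", "arguments": {
  "increments": [
    [[0, 0, 20, 0, 0, 0], [0, 0, 45, 0, 0, 0], [0, 0, 65, 0, 0, 0], [0, 0, 75, 0, 0, 0], [0, 0, 75, 0, 0, 0], [0, 0, 75, 0, 0, 0]]
  ]
}}

```text
t: 47.05
tool_pos: [0.6059, 0.3482, 0.0596]
tool_rot: [180.0, 0.0, -170.8]
contact_force: [0.5, 0.1, -1.1]
finger_gap: 0.0451
grasp_force: 52.7
```

```bash
python3 - <<'E'
from h import *
s=bot.state();print(s["finger_gap"],s["grasp_force"])
go(605.5,349.5,38.5,-171)
E
```

```text
0.04507604897687627 52.66215920448303
inc [ 0.2  1.4 21.1] [0.  0.  0.2]
```

>>> {"name": "send_rows", "arguments": {
  "increments": [
    [[0, 1, 5, 0, 0, 0], [0, 1, 12, 0, 0, 0], [0, 1, 18, 0, 0, 0], [0, 1, 21, 0, 0, 0], [0, 1, 21, 0, 0, 0], [0, 1, 21, 0, 0, 0]]
  ]
}}

```text
t: 47.65
tool_pos: [0.6053, 0.3494, 0.0374]
tool_rot: [-180.0, -0.0, -170.8]
contact_force: [0.3, -0.3, -2.5]
finger_gap: 0.0454
grasp_force: 52.6
```

>>> {"name": "send_rows", "arguments": {
  "increments": [
    [[0, 0, 0, 0, 0, 0], [0, 0, 0, 0, 0, 0], [0, 0, 0, 0, 0, 0], [0, 0, 0, 0, 0, 0]]
  ],
  "fingers": 60
}}

```text
t: 48.05
tool_pos: [0.6053, 0.3494, 0.0377]
tool_rot: [180.0, 0.0, -170.8]
contact_force: [0.5, 0.2, -0.4]
finger_gap: 0.0601
grasp_force: 0.0
```

>>> {"name": "send_rows", "arguments": {
  "increments": [
    [[0, 0, -20, 0, 0, 0], [0, 0, -60, 0, 0, 0], [0, 0, -110, 0, 0, 0], [20, -40, -140, 0, 0, 0], [40, -80, -150, 0, 0, 0], [70, -120, -150, 0, 0, 0], [100, -160, -150, 0, 0, 0], [130, -200, -150, 0, 0, 0]]
  ]
}}

```text
t: 48.85
tool_pos: [0.5079, 0.1295, 0.1879]
tool_rot: [180.0, 0.0, -170.8]
contact_force: [0.3, 0.1, 0.9]
finger_gap: 0.06
grasp_force: 0.0
```

```bash
python3 - <<'E'
from h import *
c=bot.camera("top");things(c);c2=bot.camera("side");print();things(c2)
a=cv2.resize(c["frame"][140:350,100:500],(800,420));cv2.imwrite("pics/f.png",a)
cv2.imwrite("pics/fs.png",c2["frame"])
W=cloud(c);W=W[(np.hypot(W[...,0]-.697,W[...,1]+.0435)<.06)]
print(np.nanmax(W[:,2]),bot.state()["t"])
E
```

```text
px [439. 183.] n 565 zt 0.119 red 0 green 0 mean [ 709. -278.] top [ 709. -277.   24.   22.  -89.] all [ 701. -276.   50.   37.   90.]
px [212. 179.] n 155 zt 0.062 red 0 green 0 mean [715. 242.] top [714. 243.  34.  12. -89.] all [713. 242.  37.  14. -90.]
px [442. 282.] n 540 zt 0.049 red 0 green 70 mean [ 481. -283.] top [ 482. -283.   46.   45.   80.] all [ 481. -288.   62.   53.   80.]
px [437. 315.] n 546 zt 0.049 red 0 green 74 mean [ 407. -270.] top [ 407. -270.   46.   46.   80.] all [ 407. -272.   59.   54.   90.]

px [426. 192.] n 535 zt 0.047 red 0 green 27 mean [ 481. -278.] top [ 481. -277.   54.   49.   81.] all [ 482. -281.   50.   49.   79.]
px [458. 203.] n 580 zt 0.047 red 0 green 28 mean [ 406. -264.] top [ 407. -264.   54.   48.   81.] all [ 407. -268.   50.   47.   79.]
px [169. 272.] n 525 zt 0.060 red 0 green 0 mean [715. 247.] top [713. 246.  37.  18.  89.] all [713. 246.  38.  15. -90.]
0.07599297801949009 48.95
```

View pics/f.png

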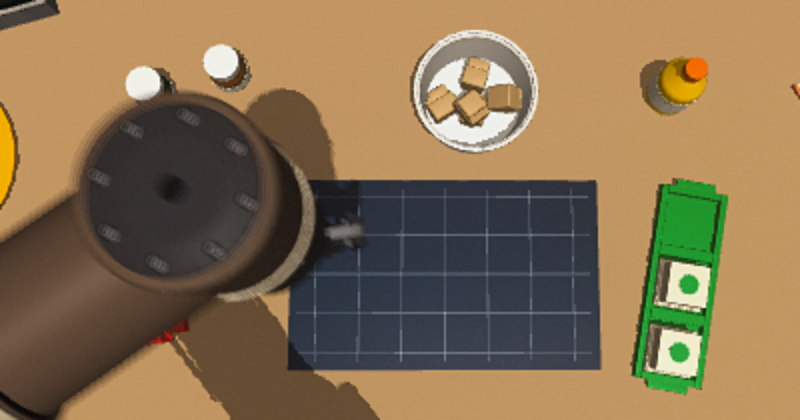

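View pics/fs.png

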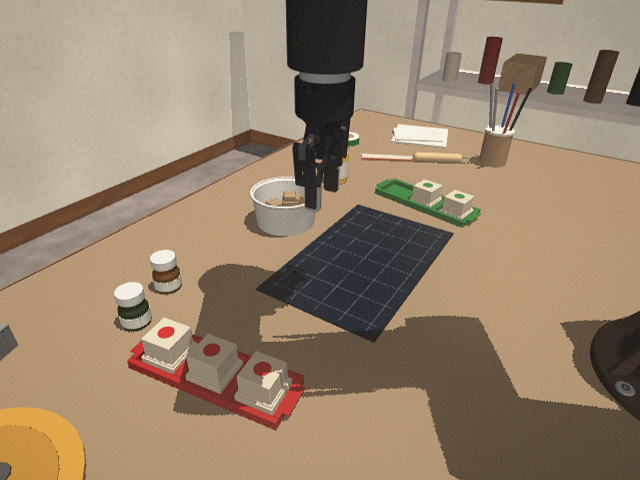

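```bash
python3 - <<'E'
from h import *
W=cloud(bot.camera("side"));z=W[...,2]
for x,y in((.459,.3275),(.5325,.3385),(.6055,.3495)):
    q=(np.hypot(W[...,0]-x,W[...,1]-y)<.018)&(z>.035);P=W[q];A=np.c_[P[:,:2]-P[:,:2].mean(0),np.ones(len(P))]
    k=np.linalg.lstsq(A,P[:,2],rcond=None)[0];print(len(P),"z %.4f"%k[2],"tilt deg",np.degrees(k[:2]).round(1))
    q=(abs(W[...,0]-x)<.034)&(abs(W[...,1]-y)<.034)&(z>.042);print(np.round(rect(W[q][:,:2])))
print(bot.job_done())
E
```

```text
534 z 0.0471 tilt deg [0.3 0.1]
[459. 328.  48.  47. -81.]
466 z 0.0470 tilt deg [-0.2 -0.1]
[532. 339.  48.  47. -81.]
416 z 0.0471 tilt deg [ 0.3 -0.1]
[604. 350.  48.  46.   9.]
the job is handed in; nothing more can be done
None
```

The job is handed in at about 49 s: all five stubs are in the tub (one rests on another, about 5 mm above the rim), three red and two green plinths stand in their own nests, and the jars and bottle look undisturbed.

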